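# Lay out the stripped-down engine parts and stack the bins

## Task

Clear up this engine strip-down: stand the piston upright on the round pad inside its white ring, lay the connecting rod flat on the board that bears its outline with the big end on the big circle, and set the timing gear flat over the post on the grey base plate, hub up. Stack the empty parts bin squarely on the loaded one, turned end for end against it so that its feet stand on the ledges instead of sinking in.

Things in the scene. Friction and masses are not known exactly. Their poses are not given: they have to be found in the camera images.
- piston_center (a point): Aluminium piston, a plain cylinder 58 mm in diameter and 52 mm tall with three ring grooves near its top, standing upright, crown up. The point is its centre, 26 mm above its underside; z up.
- rod_center (a point): Steel connecting rod lying flat, 152 mm long, 20 mm tall: a big eye (52 mm wide, 68 with its bolt lugs) and a small eye (30 mm) joined by a beam 16 mm wide, 2 to 18 mm up, to be gripped across. The point is at mid-length on the beam, 10 mm above the underside. x along the rod to the big eye (its centre 51 mm along +x), z up. Beam free from x = -46 to +25 mm; centre of mass at x = +10 mm.
- rod_big (a point): Centre of the connecting rod's big eye, 10 mm above its underside; axes as rod_center.
- gear_center (a point): Timing gear lying flat, hub up: a dark toothed disc 69 mm in diameter and 14 mm thick, with a bright hub 38 mm in diameter rising to 46 mm above the underside (grip the hub across its outside, 14 to 46 mm up, fingertips kept above the disc). A bore 30 mm in diameter runs right through. The point is on the axis, half-way up, 23 mm above the underside; z up.
- bin_empty_center (a point): Empty grey open parts bin, 55 mm tall. Upper part (26 to 55 mm up) 130 mm long (x) by 64 mm wide (y), to be gripped from above across the 64 mm; lower part 82 by 46 mm with feet under the ends: one under the middle of -x, two under the corners of +x. Inside, 8 mm below the rim: one ledge mid +x end, two in the corners of -x end. The point is its centre, 27.5 mm above its underside; z up.
- round_pad: Target of the piston: round black rubber pad fixed to the bench, 90 mm in diameter, 6 mm thick, with a painted white ring (58 mm inside). Origin at the centre of its underside; z up.
- rod_board: Target of the connecting rod: black rubber board fixed to the bench, 170 mm (x) by 70 mm (y), 6 mm thick, with the rod's outline in white. Origin at the centre of its underside, under where rod_center belongs; x points to the outline's big circle, whose centre is 51 mm along +x; z up.
- gear_post: Target of the gear: grey square base plate fixed to the bench, 80 by 80 mm, 8 mm thick, with an upright steel post 12 mm in diameter at its centre whose tapered tip is 32 mm above the bench. Origin at the centre of the plate's underside; z up.
- bin_loaded: Target of the empty bin: an equal bin, same shape and axes, loose, 0.7 kg, nuts and bolts low in its bottom. Ledge tops 47 mm up. With the upper bin's x opposite to this x its feet stand on the ledges: its underside is then 47 mm above this one's, with 5 mm play each way; with x the same way it sinks to 30 mm, which is wrong. Origin at the centre of the underside.
Mind the look-alikes: they are no part of the job. Of the things like the part that bears rod_center, leave any that is yellow; of the rest the larger one is meant. Leave any red look-alike of the part that bears bin_empty_center alone.

How it is judged:
By the outcome, as a careful person would: the job done as asked, in the order asked, and still so for the second after the job is handed in, with the robot touching nothing.
It also fails if it takes over 112 s, if anything falls off the work surface, if the arm or the gripper's body presses on something with over 40 N, if the wrist force passes 120 N, or if a joint passes its speed limit or range.

## Robot

A 6-joint arm with a two-finger parallel gripper is mounted at the origin on the work surface. World frame = base frame: x ahead of the robot, y to its left, z up, the work surface at z = 0. Lengths are in m, angles in rad, forces in N, time in s.
With the tool pointing down it reaches from about 0.2 to 0.875 m from the base axis. Payload 3.4 kg.
Tool frame: the origin (TCP) lies on the front face of the gripper's body, between the roots of the fingers; the fingertips stand 97 mm ahead of it and the grasp point (between the pads) lies 78 mm ahead of it; z points along the fingers, y is the direction in which the jaws open and shut (so a half turn about z gives the same grasp; the last joint's range is limited). The gripper opens to 94 mm and grips with 3 to 60 N. Pads are 16 mm wide; open, the fingers measure 119 mm over their backs; the gripper's body (75 mm by 177 mm) begins 78 mm behind the grasp point.
Start: joints at [0.983, 0.276, 1.505, -0, 1.361, -0.121], TCP at [0.259, 0.514, 0.303] pointing down, gripper open.
Joint ranges: [-2.89, 2.89], [-0.75, 2.08], [0.22, 2.7], [-1.18, 4.32], [0.11, 2.71], [-2.7, 2.7]. Speed limits (rad/s): [2.57, 2.57, 3.14, 3.14, 3.14, 3.14].

## Interface

Orientations are given as [roll, pitch, yaw] about the fixed x, y, z axes, in that order (R = Rz(yaw) Ry(pitch) Rx(roll)).
In Python, from plant import manip, capture gives the robot as it stands.
- The arm moves only by the tool send_rows, never from a script. Its argument "increments" is a list of rows, each a list of 4 numbers: the shift along the tool's x, y, z in mm, then the turn about the tool's z in rad. A call has 1 to 8 rows; each row shifts and turns the commanded pose from where the row before left it, along the tool's axes as they then stand; what a row does not reach is not made up. A row lasts 1/12 s, in which the tool goes at most 41.7 mm and 7.16 degrees, less where a joint would pass 70% of its speed; a pose out of reach is approached as far as the arm can. A call with a gripper value outside its range is refused whole. "hand" is the opening, from 0 (shut) to 1 (fully open), set as the call begins (left out, the last holds). The fingers move at their own pace and stop on an object; the grip force is fixed at half the most. Time passes only in rows, so rows that do not move let the fingers close. It gives the time, the measured TCP pose, the force and the opening at its end, in the units of the state.
- manip.read_state(): the state, without advancing time (a new reading comes with each control period).
- capture(name): name is "side" or "top"; returns a dict with "img" (384x512x3 uint8, blue, green, red), "z_map" (384x512 float32, m along the optical axis (not along the pixel's ray), 0 where there is no reading), "fx", "fy", "cx", "cy" (pixels), "R" (3x3) and "t" (3): a world point X has camera coordinates R X + t. Camera axes: x right, y down, z forward; pixel columns grow to the right and rows downward; lengths in m; the calibration is good to about 2 mm. A picture is of the moment at which its call begins.
- manip.finish_job(): hands the job in, once; it reports no verdict.
The state is a dict: "time": time; "joint_positions": joint angles; "dq": joint speeds; "tau": joint torques, N m; "tcp_pos": TCP position; "tcp_rot": TCP orientation; "contact_force": force on the tool from outside, world axes, zero at the start; "moment": the same for the moment, N m; "grip_width": finger opening in m.
Only numpy, scipy, OpenCV 4.12 (cv2) and the standard library are available. Lean on these libraries where they do the work, as an engineer would, in place of code of your own. Each camera call takes 0.05 s, during which the arm holds its last target.

## Working session

There is one attempt and no reset: what is moved stays moved. The work goes in short steps, Python scripts to look and compute and a tool call to move; the robot and the scene stay as the last step left them, time stands still between calls to the robot, and variables do not carry over. Pictures are saved under pics/ and viewed, and the job is handed in when it is done.

Besides the shell and the picture viewer there is one more tool, called after "Request:" as name(argument=value, ...), one argument or row to a line, values as JSON. send_rows: Moves the arm, as the interface text tells. Its arguments: {"type":"object","properties":{"increments":{"type":"array","items":{"type":"array","items":{"type":"number"}}},"hand":{"type":"number"}},"required":["increments"]}

```bash
ls; mkdir -p pics
python3 - <<'E'
from plant import manip, capture
import cv2,numpy as np
s=manip.read_state();print(s)
for n in ("top","side"):
    c=capture(n);cv2.imwrite(f"pics/{n}0.png",c["img"]);np.savez(f"{n}0.npz",**c)
    print(n,c["fx"],c["fy"],c["cx"],c["cy"],c["R"],c["t"], -c["R"].T@c["t"])
E
```

```text
pics
{'time': 0.0, 'joint_positions': array([ 9.82995603e-01,  2.76587058e-01,  1.50605629e+00, -1.98450054e-05,
        1.36067771e+00, -1.21016631e-01]), 'dq': array([ 0.00134568, -0.00028978,  0.00085347, -0.00060366,  0.0005416 ,
        0.00170554]), 'tau': array([ 1.12927701e-03, -4.04604650e+01, -2.37227011e+01,  7.04614073e-02,
        3.46825761e-02, -1.76283811e-04]), 'tcp_pos': array([0.25857668, 0.513175  , 0.30183973]), 'tcp_rot': array([-3.13987454e+00, -1.89396763e-04,  2.67481255e+00]), 'contact_force': array([ 0.36638034, -0.02592956,  0.34068062]), 'moment': array([ 0.00586922, -0.0063088 ,  0.0076913 ]), 'grip_width': 0.0937697241333043}
top 424.59986787361356 424.59986787361356 249.9493941753445 195.4152316892845 [[-0.00844083 -0.99995842 -0.00345196]
 [-0.99776638  0.00865099 -0.06623759]
 [ 0.0662647   0.00288515 -0.99779791]] [0.03069445 0.44827282 1.44467113] [0.35179994 0.02264708 1.4712883 ]
side 445.1371626789955 445.1371626789955 261.730487384719 198.27963734288983 [[-0.97244683 -0.23198148 -0.02306003]
 [-0.10679846  0.5312363  -0.84046539]
 [ 0.20722272 -0.81484513 -0.54137432]] [0.44162458 0.07827354 1.59284186] [0.10774288 1.35878641 0.93829376]
```

View pics/top0.png

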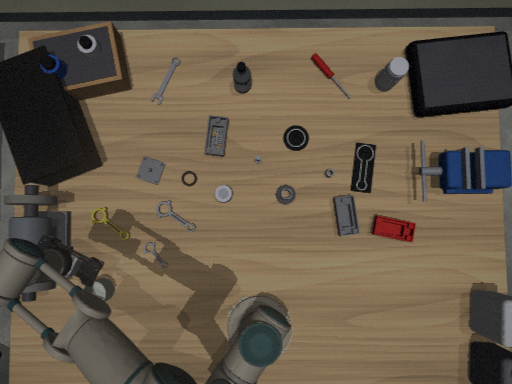

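View pics/side0.png

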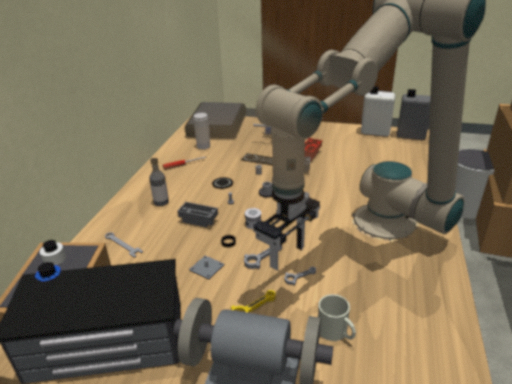

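The top view shows everything: loaded bin (217,136), round pad (296,138), rod board (364,167), post plate (151,170), piston (223,194), gear (285,194), large steel rod (176,215), small rod (156,254), yellow rod (110,222), grey empty bin (345,215) and red bin (393,228). I'll zoom in.

Run:
```python
import cv2
im=cv2.imread("pics/top0.png")
for n,(x0,y0,x1,y1) in dict(a=(85,100,255,270),b=(255,110,425,250)).items():
    c=cv2.resize(im[y0:y1,x0:x1],None,fx=4.2,fy=4.2,interpolation=cv2.INTER_CUBIC)[:600,:800]
    cv2.imwrite(f"pics/z{n}.png",c)
```

```text
(no output)
```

View pics/za.png

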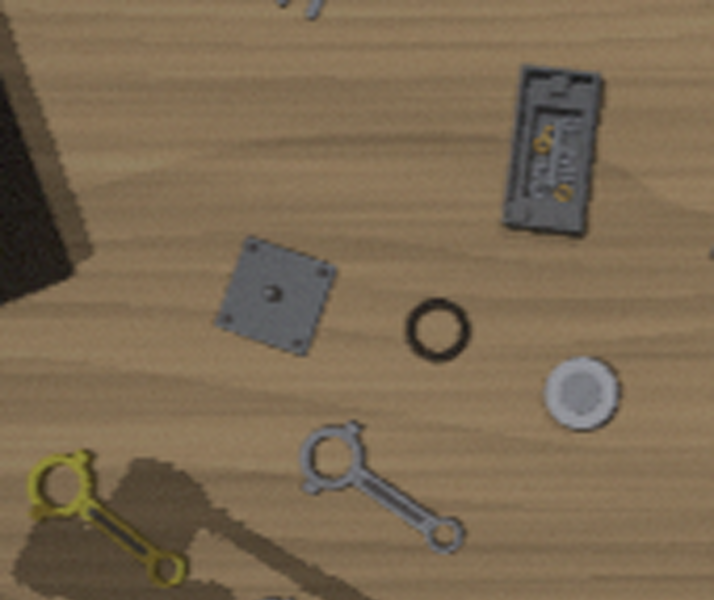

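View pics/zb.png

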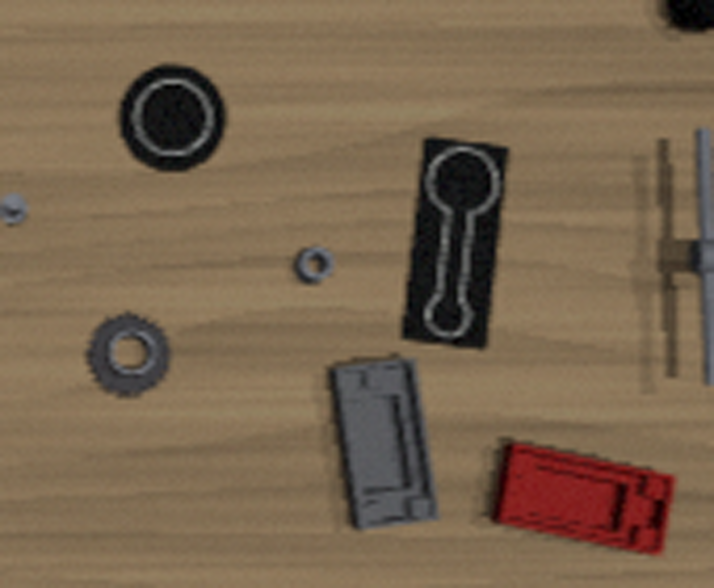

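```bash
cat > h.py <<'E'
import numpy as np,cv2
def load(n):
    return dict(np.load(n))
def cloud(c):
    z=c["z_map"];v,u=np.indices(z.shape)
    P=np.stack([(u-c["cx"])/c["fx"]*z,(v-c["cy"])/c["fy"]*z,z],-1)
    return (P-c["t"])@c["R"]
def ray(c,u,v,h):
    d=np.array([(u-c["cx"])/c["fx"],(v-c["cy"])/c["fy"],1])@c["R"]; o=-c["R"].T@c["t"]
    return o+d*(h-o[2])/d[2]
def proj(c,X):
    p=c["R"]@np.asarray(X)+c["t"]; return p[0]/p[2]*c["fx"]+c["cx"],p[1]/p[2]*c["fy"]+c["cy"]
E
python3 - <<'E'
from h import *
c=load("top0.npz");W=cloud(c)
Z=W[...,2]*1000
np.set_printoptions(linewidth=250,precision=0,suppress=True)
for nm,(u0,v0,u1,v1) in dict(loaded=(203,113,232,160),empty=(331,191,361,239)).items():
    print(nm);print(Z[v0:v1:1,u0:u1].round().astype(int))
E
```

```text
loaded
[[   2   -1   -1 ...  -10    0    2]
 [  -1    1    2 ...   -5   -4    0]
 [   7    5    4 ...   -3    6   -4]
 ...
 [   0   -5   -5 ...    3   -1   -1]
 [1471    1    3 ...    2    1   -7]
 [   0   -2    4 ...    6    8   -1]]
empty
[[ 3 -3 -6 ... 10  2  6]
 [-4  2  1 ...  6  0  4]
 [-3  3 -4 ...  4  0  8]
 ...
 [ 0 -2 -2 ... -1 -1  6]
 [ 3  3 -4 ...  0  4  6]
 [-4 -1  1 ... -1 -3  5]]
```

Run:
```python
import cv2,numpy as np
im=cv2.imread("pics/top0.png")
a=cv2.resize(im[112:162,200:235],None,fx=11,fy=11,interpolation=cv2.INTER_CUBIC)
b=cv2.resize(im[190:240,328:363],None,fx=11,fy=11,interpolation=cv2.INTER_CUBIC)
cv2.imwrite("pics/bins.png",cv2.convertScaleAbs(np.hstack([a,b]),alpha=1.6))
```

```text
(no output)
```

View pics/bins.png

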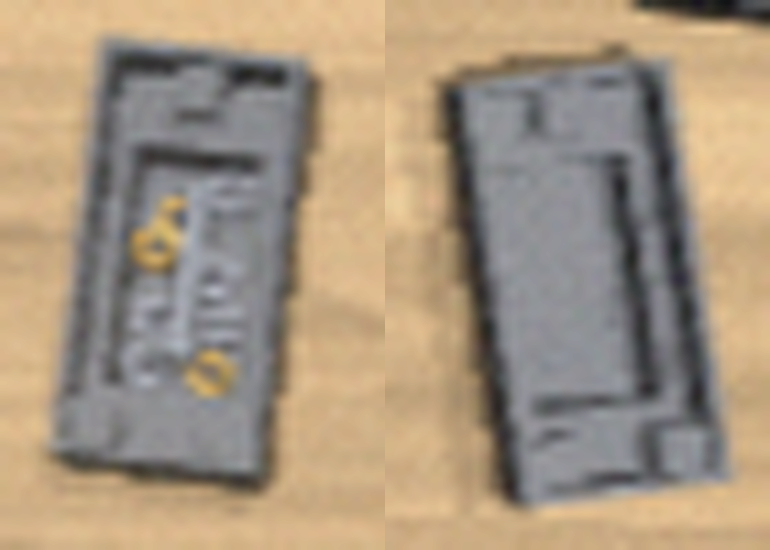

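Both bins show their single ledge at the image-top (+x world) end: loaded (200,85), empty (560,105), with corner ledges at the bottom. I'll confirm that with averaged depth and measure everything.

```bash
cat >> h.py <<'E'
def avg(name,n=6):
    from plant import capture
    cs=[capture(name) for _ in range(n)]
    c=dict(cs[0]); z=np.stack([k["z_map"] for k in cs]).astype(float); z[z==0]=np.nan
    c["z_map"]=np.nan_to_num(np.nanmedian(z,0)); c["img"]=np.mean([k["img"] for k in cs],0).astype(np.uint8)
    return c
E
python3 - <<'E'
from h import *
import sys
for n in("top","side"):
    c=avg(n,6);np.savez(f"{n}1.npz",**c)
c=load("top1.npz")
W=cloud(c);Z=W[...,2]*1000
np.set_printoptions(linewidth=250,threshold=sys.maxsize)
for nm,(u0,v0,u1,v1) in dict(loaded=(203,113,232,160),empty=(331,191,361,239)).items():
    print(nm);print(Z[v0:v1:1,u0:u1].round().astype(int))
E
```

```text
loaded
[[ 1  1 -1 -1  0 -2 -1  0  1  1 -1  0  1  0  0  1  0 -1  0  4  4 -2  2  1  2  2  1  0 -1]
 [ 1  1  1  1  0  1 -1 -1 -2  1  0 -1  0  0 -2  0  1  4 -2  4 -2  0 -1  0  0 -1  1  1 -2]
 [ 0  4  1 -1  1  0 54 55 -1  2  2  1  0  0  2 -1 -2  2 -3 -1  0  2 -1 -1 -1  0 -3 -2  1]
 [ 0  0  0  2  3  1 54 57 56 54 55 55 55 57 54 55 58  4 -3 -1  0  2 -3  1 -2  1  0  1  2]
 [-2 -3  1  2  0 54 56 42 47 45 49 50 52 52 55 54 56 55 55 54 57 55 54 57  1  0  3  1 -1]
 [-1  0  0  2  1 54 55 34 30 35 33 35 35 49 49 47 48 45 46 48 49 51 54 55 49  2  2  2 -2]
 [-3  0  0 -2 -1 55 52 30 29 32 33 30 31 46 47 48 47 29 33 34 32 37 39 55 43  3  4  3 -2]
 [-1  2  0 -2  2 56 49 31 32 28 30 30 29 50 47 48 49 31 31 30 29 31 31 53 39  1 -1 -2  0]
 [ 1  3  4  1 -1 56 46 33 29 29 31 32 31 46 47 45 46 27 30 30 32 30 31 55 32  1 -2  1  3]
 [ 0  0 -2 -1  3 57 42 31 31 28 34 29 30 44 43 47 49 30 30 30 31 30 30 57 30 -1  2 -1  2]
 [ 2  2 -1  2 -2 58 41 29 29 32 29 29 29 28 30 32 29 30 32 29 29 31 28 55  0 -1 -2  0  3]
 [ 0  5  1  2  1 58 34 30 31 32 27 32 32 32 32 31 30 30 30 31 30 33 55 55  0  0  3 -3  0]
 [ 2 -2  0  0
[... 7065 characters left out ...]
2  1 -1 33 47 58 47 48 46 48 47 31 30 30 32 40 45 54 56 55 54 57 55 57  2  0]
 [ 0 -2 -2  1  1  1  1 29 44 57 46 47 48 47 56 58 54 56 53 55 56 56 55 -1  1  1  0  0 -2  1]
 [ 2  2  1  1  0  0  2  0 42 57 55 53 57 56 57 58  0  1  2  1  2  3 -1 -1 -1  3  1  3  1  2]
 [ 0  3  0  2  3 -1 -1 -1 -1  2  1  1  0 -1  0  2  1  1  0  0 -1  2  1  1  0  2  0  0  3  0]
 [ 2  0  2  1  0  1  2  0 -1  1  2  1  1  1  1  3  2  4 -1 -4  1  1  1 -1  0  1 -1 -1  2  1]
 [ 2  0  1  0 -1  0  1  0  1 -1  0  0  0  4  2  2  0  3 -1  3  0  0  0  0  1  1  1  1  4  1]]h.py:17: RuntimeWarning: All-NaN slice encountered
  c["z_map"]=np.nan_to_num(np.nanmedian(z,0)); c["img"]=np.mean([k["img"] for k in cs],0).astype(np.uint8)
```

```bash
cat > meas.py <<'E'
from h import *
def rect(P):
    (cx,cy),(w,h),a=cv2.minAreaRect((P[:,:2]*1000).astype(np.float32)); return (round(cx,1),round(cy,1)),(round(w,1),round(h,1)),round(a,1)
def boxpts(c,W,b,zlo,zhi):
    u0,v0,u1,v1=b; w=W[v0:v1,u0:u1].reshape(-1,3); return w[(w[:,2]>zlo)&(w[:,2]<zhi)]
def colmask(c,b,f,h):
    u0,v0,u1,v1=b; m=f(c["img"][v0:v1,u0:u1].astype(int)); m=m.astype(np.uint8)
    n,l,st,ce=cv2.connectedComponentsWithStats(m,connectivity=8)
    k=1+np.argmax(st[1:,4]); v,u=np.nonzero(l==k)
    return np.array([ray(c,a+u0,d+v0,h) for a,d in zip(u,v)])
E
python3 - <<'E'
from meas import *
c=load("top1.npz");W=cloud(c)
for n,b in dict(loaded=(200,110,235,162),empty=(328,188,362,240)).items():
    P=boxpts(c,W,b,.050,.062);print(n,rect(P),P[:,2].mean())
P=boxpts(c,W,(205,180,240,210),.044,.062);print("piston",P.mean(0),cv2.minEnclosingCircle((P[:,:2]*1000).astype(np.float32)),len(P),P[:,2].mean())
P=boxpts(c,W,(265,175,305,215),.038,.055);print("hub",P.mean(0),cv2.minEnclosingCircle((P[:,:2]*1000).astype(np.float32)),len(P))
P=boxpts(c,W,(265,175,305,215),.007,.022);print("disc",cv2.minEnclosingCircle((P[:,:2]*1000).astype(np.float32)),len(P))
P=boxpts(c,W,(130,150,172,192),.0045,.016);print("plate",rect(P),len(P))
P=boxpts(c,W,(130,150,172,192),.02,.04);print("post",P.mean(0),len(P))
u0,v0,u1,v1=(150,190,205,240)
P=boxpts(c,W,(150,190,205,240),.009,.03);print("rod",rect(P),len(P))
blk=lambda I:I.max(-1)<60
P=colmask(c,(275,118,315,158),blk,.006);
print("pad",cv2.minEnclosingCircle((P[:,:2]*1000).astype(np.float32)),len(P))
P=colmask(c,(340,135,385,200),blk,.006);print("board",rect(P),len(P))
# white paint
for b,n in (((280,122,312,154),"ring"),((350,143,376,192),"outline")):
    u0,v0,u1,v1=b
    I=c["img"][v0:v1,u0:u1].max(-1)
    print(n);
    for r in I[::2,::2]: print(*["%3d"%x for x in r])
E
```

```text
loaded ((652.2, 141.9), (64.0, 130.0), 83.0) 0.05515353073807351
empty ((377.2, -293.8), (129.6, 64.3), 7.5) 0.054944449716510545
piston [0.45470207 0.11866069 0.05243628] ((454.737548828125, 118.71282196044922), 28.915172576904297) 236 0.05243627808024597
hub [ 0.45181518 -0.09324614  0.04564487] ((452.2882385253906, -93.23709869384766), 18.730112075805664) 40
disc ((452.2897644042969, -93.15080261230469), 34.41838455200195) 184
plate ((536.8, 364.7), (139.4, 80.7), 68.8) 513
post [0.53948035 0.37319105 0.02867101] 12
rod ((371.5, 289.5), (151.2, 65.0), 45.9) 268
pad ((649.419921875, -133.93496704101562), 44.36170196533203) 205
board ((543.2, -365.8), (68.6, 169.3), 82.1) 480
ring
138 138 138 138 137 138 137 137 137 136 137 136 135 135 135 135
135 135 137 136 137 137 135 134 135 135 138 138 137 138 138 138
135 136 137 135 134 106  20  20  18  23  40 125 139 141 141 141
130 130 133 130  50  19  27  45  44  39  22  21  82 138 138 139
137 136 134  53  21  66 115  20  20  40  99  29  19  97 131 131
139 138  96  20  67  57  18  19  19  23  20  92  24  21 132 134
131 130  24  21  88  20  
[... 1222 characters left out ...]
  22  92  22  20  19 111
137 114  21  21  17 111  23  21  81  18  20  21 124
136  97  20  21  20  92  20  20  87  18  20  22 140
125  87  20  19  21  81  20  19  82  20  20  28 130
134  81  20  20  19  89  19  23  81  21  21  37 129
142  65  21  16  19  86  20  44  58  19  18  59 138
142  26  19  21  26  80  22  67  39  20  20  84 142
142  17  24  19  46  58  21  90  22  22  19 105 138
144  17  20  23 102  23  28 109  26  21  20 112 141
125  19  19  91  37  20  22  23  81  21  18 118 142
103  20  21 112  22  23  20  19  83  17  21 129 143
 89  21  22  61  62  21  20  47  79  17  23 137 139
 88  20  20  24  62 111  82 114  20  17  35 127 126
133 118  86  60  46  40  30  19  19  20  38 130 130
```

Run:
```python
from meas import *
c=load("top1.npz");W=cloud(c)
# rod
P=boxpts(c,W,(150,190,205,240),.008,.03)[:,:2]*1000
ax=np.radians(45.9);o=np.array([371.5,289.5])
for it in range(3):
    d=np.array([np.cos(ax),np.sin(ax)]);n=np.array([-d[1],d[0]])
    s=(P-o)@d;t=(P-o)@n
    beam=(s>-44)&(s<22)
    bg=s>25; sm=s<-46
    k=np.polyfit(s[beam],t[beam],1)
    print("s",s.min(),s.max(),"beam fit",k,"rms",t[beam].std(),"small t",t[sm].min(),t[sm].max(),"big t",t[bg].min(),t[bg].max())
    ax+=np.arctan(k[0]);o=o+n*k[1]
d=np.array([np.cos(ax),np.sin(ax)]);s=(P-o)@d
print("yaw",np.degrees(ax),"center",o+d*((s.max()+s.min())/2-1))
# plate by colour
u0,v0,u1,v1=(130,150,172,192)
I=c["img"][v0:v1,u0:u1].astype(int)
P=colmask(c,(130,150,172,192),lambda I:(I[...,2]-I[...,0])<20,.008);print("plate",rect(P),len(P),P.mean(0))
# ring + outline
def white(b,f):
    u0,v0,u1,v1=b;I=c["img"][v0:v1,u0:u1].astype(float)
    g=I.min(-1);v,u=np.nonzero(g>40);
    X=np.array([ray(c,a+u0,e+v0,.006)[:2]*1000 for a,e in zip(u,v)]);return X[f(X)]
cir=lambda X:np.linalg.lstsq(np.c_[2*X,np.ones(len(X))],(X**2).sum(1),rcond=None)[0]
X=white((275,118,315,158),lambda X:np.hypot(*(X-[649.4,-133.9]).T)<36)
r=cir(X);print("ring",r[:2],np.sqrt(r[2]+r[0]**2+r[1]**2),len(X))
a=np.radians(-7.9);d=np.array([np.cos(a),np.sin(a)]);n=np.array([-d[1],d[0]]);o=np.array([543.2,-365.8])
X=white((340,135,385,200),lambda X:(abs((X-o)@d)<81)&(abs((X-o)@n)<31))
s=(X-o)@d;t=(X-o)@n
B=X[(s>32)];S=X[s<-50];M=(s>-45)&(s<20)
for q in(B,S):
    r=cir(q);print(r[:2],np.sqrt(r[2]+r[0]**2+r[1]**2),len(q))
print("s range",s.min(),s.max(),"t",t[M].mean())
```

```text
s -75.66144874968758 75.57697793486054 beam fit [ 0.16441247 -8.09220077] rms 5.766781522661584 small t -32.539219075491246 -3.9396660814695936 big t -32.488399453079374 32.51497320255779
s -76.23612901203184 76.06287818279213 beam fit [0.00716638 0.03831754] rms 4.816270302251687 small t -14.159565805776442 14.799135936244458 big t -33.438269639145105 33.284081779158605
s -76.21521907611088 76.05281514160934 beam fit [0.0004676  0.00505136] rms 4.814252571887836 small t -13.734817158754419 15.222059280828738 big t -33.85704307657136 32.904974566848544
yaw 55.67399843597418 center [376.66608106 283.00062049]
plate ((540.3, 371.9), (79.7, 79.2), 70.5) 524 [0.54026085 0.37188854 0.008     ]
ring [ 650.80356533 -134.16730131] 30.645120060318543 114
[ 594.09307443 -373.78817399] 27.673703624889797 76
[ 482.75900473 -358.17635822] 16.546086848540934 44
s range -79.06921771435447 80.3032420140152 t -1.0215417644680376
```

```bash
cat > go.py <<'E'
import sys,numpy as np
from scipy.spatial.transform import Rotation as Ro
from plant import manip
s=manip.read_state()
a=list(map(float,sys.argv[1:]))
R=Ro.from_euler('xyz',s["tcp_rot"]).as_matrix()
p=s["tcp_pos"]*1000
np.set_printoptions(precision=1,suppress=True)
print("t",round(float(s["time"]),2),"tcp",p,"rot",np.round(s["tcp_rot"],4),"F",s["contact_force"],"w",round(float(s["grip_width"])*1000,1),"q",np.round(s["joint_positions"],2))
if a:
    psi=np.radians(a[3]) if len(a)>3 else s["tcp_rot"][2]
    w=(psi-s["tcp_rot"][2]+np.pi)%(2*np.pi)-np.pi
    d=np.array(a[:3])-p
    print("now-frame",R.T@d,"turn",round(-w,4),"after-turn frame",(Ro.from_euler('z',w).as_matrix()@R).T@d)
E
python3 go.py 454.7 118.7 160
python3 - <<'E'
from meas import *
c=load("top1.npz");W=cloud(c)
X=W.reshape(-1,3)
for n,(x,y) in dict(board=(.543,-.366),plate=(.54,.372),pad=(.65,-.134),loaded=(.652,.142)).items():
    for h in(.03,.1):
        q=X[(X[:,2]>h)&(X[:,2]<.6)&(c["z_map"].ravel()>0)]
        r=np.hypot(q[:,0]-x,q[:,1]-y);q=q[r>.09];r=r[r>.09];k=r.argmin();print(n,h,q[k].round(3),r[k].round(3))
E
```

```text
t 0.7 tcp [258.8 513.5 302.7] rot [3.1 0.  2.7] F [-0.2 -0.4  1.1] w 94.1 q [ 1.   0.3  1.5  0.   1.4 -0.1]
now-frame [-352.6 -264.4  142.7] turn -0.0 after-turn frame [-352.6 -264.4  142.7]
board 0.03 [ 0.444 -0.317  0.055] 0.11
board 0.1 [ 0.527 -0.528  0.104] 0.163
plate 0.03 [0.556 0.533 0.168] 0.162
plate 0.1 [0.556 0.533 0.168] 0.162
pad 0.03 [ 0.577 -0.005  0.045] 0.148
pad 0.1 [0.82  0.03  0.113] 0.236
loaded 0.03 [0.577 0.005 0.046] 0.156
loaded 0.1 [0.812 0.066 0.106] 0.178
```

Request:
send_rows(
  increments="[[-29,-22,6],[-32,-24,6],[-32,-24,6],[-32,-24,6],[-32,-24,6],[-32,-24,6],[-32,-24,6],[-32,-24,6]].map",
)

```text
send_rows: Invalid argument: increments='[[-29,-22,6],[-32,-24,6],[-32,-24,6],[-32,-24,6],[-32,-24,6],[-32,-24,6],[-32,-24,6],[-32,-24,6]].map' is not valid JSON
```

Request:
send_rows(
  increments=[
    [-28,-21,5,0],
    [-32,-24,5,0],
    [-32,-24,5,0],
    [-32,-24,5,0],
    [-32,-24,5,0],
    [-32,-24,5,0],
    [-32,-24,5,0],
    [-32,-24,5,0],
  ],
)

```text
time: 1.37
tcp_pos: [0.3992, 0.2296, 0.2628]
tcp_rot: [3.141, 0.001, 2.675]
contact_force: [1.4, 0.5, 0.7]
grip_width: 0.0939
```

```bash
python3 go.py 454.7 118.7 107
```

```text
t 1.37 tcp [399.2 229.6 262.8] rot [3.1 0.  2.7] F [1.4 0.5 0.7] w 93.9 q [ 0.4  0.1  1.8  0.   1.2 -0.7]
now-frame [-99.3 -74.2 155.8] turn -0.0 after-turn frame [-99.3 -74.2 155.8]
```

Request:
send_rows(
  increments=[
    [-32,-24,6,0],
    [-32,-24,6,0],
    [-25,-19,20,0],
    [-11,-8,30,0],
    [0,0,30,0],
    [0,0,10,0],
    [0,0,0,0],
    [0,0,0,0],
  ],
)

```text
time: 2.03
tcp_pos: [0.4544, 0.1192, 0.1605]
tcp_rot: [-3.141, -0.001, 2.674]
contact_force: [0.5, 0.7, 0.3]
grip_width: 0.0944
```

```bash
python3 go.py 454.7 118.7 107
```

```text
t 2.03 tcp [454.4 119.2 160.5] rot [-3.1 -0.   2.7] F [0.5 0.7 0.3] w 94.4 q [ 0.1  0.2  1.9  0.   0.9 -1. ]
now-frame [-0.6 -0.3 53.5] turn -0.0 after-turn frame [-0.6 -0.3 53.5]
```

Request:
send_rows(
  increments=[
    [0,0,20,0],
    [0,0,20,0],
    [0,0,12,0],
    [0,0,0,0],
    [0,0,0,0],
  ],
)

```text
time: 2.45
tcp_pos: [0.455, 0.1197, 0.1096]
tcp_rot: [3.141, 0.001, 2.675]
contact_force: [-0.2, -0.4, 0.5]
grip_width: 0.0942
```

Request:
send_rows(
  increments=[
    [0,0,0,0],
    [0,0,0,0],
    [0,0,0,0],
    [0,0,0,0],
    [0,0,0,0],
    [0,0,0,0],
    [0,0,0,0],
    [0,0,0,0],
  ],
  hand=0,
)

```text
time: 3.12
tcp_pos: [0.454, 0.1188, 0.109]
tcp_rot: [-3.14, -0.0, 2.676]
contact_force: [-1.2, -2.9, 4.5]
grip_width: 0.0572
```

```bash
python3 - <<'E'
from plant import capture
import cv2
cv2.imwrite("pics/side_p.png",cv2.resize(capture("side")["img"][150:300,180:340],None,fx=4,fy=4))
E
python3 go.py
```

```text
t 3.17 tcp [454.  118.8 108.9] rot [-3.1 -0.   2.7] F [-1.9 -2.6  4.9] w 57.3 q [ 0.1  0.3  2.  -0.   0.8 -1. ]
```

View pics/side_p.png

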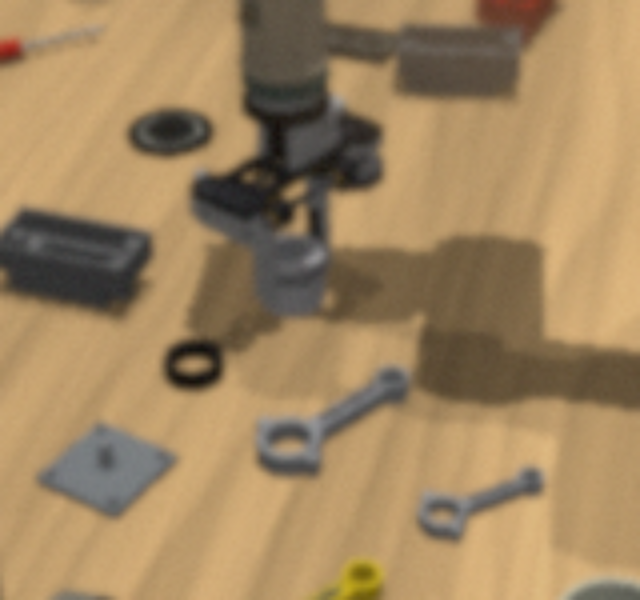

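The piston is in the jaws (about (290,275) in the crop), width 57 mm. Lifting and carrying it to the pad.

Request:
send_rows(
  increments=[
    [0,0,-8,0],
    [0,0,-16,0],
    [0,0,-25,0],
    [0,0,-25,0],
    [0,0,-16,0],
    [0,0,0,0],
  ],
)

```text
time: 3.67
tcp_pos: [0.4562, 0.1199, 0.2017]
tcp_rot: [3.137, 0.006, 2.674]
contact_force: [0.7, -0.4, -3.3]
grip_width: 0.0569
```

```bash
python3 go.py 650 -134.1 115
```

```text
t 3.67 tcp [456.2 119.9 201.7] rot [3.1 0.  2.7] F [ 0.7 -0.4 -3.3] w 56.9 q [ 0.1  0.2  1.9  0.   1.1 -1. ]
now-frame [-286.9 -140.    87.7] turn -0.0 after-turn frame [-286.9 -140.    87.7]
```

Request:
send_rows(
  increments=[
    [-16,-8,0,0],
    [-30,-15,0,0],
    [-34,-16,0,0],
    [-34,-16,0,0],
    [-34,-16,0,0],
    [-34,-16,0,0],
    [-34,-16,0,0],
    [-30,-15,0,0],
  ],
)

```text
time: 4.33
tcp_pos: [0.6217, -0.0984, 0.1965]
tcp_rot: [3.141, -0.002, 2.674]
contact_force: [0.6, -0.0, -3.0]
grip_width: 0.057
```

Request:
send_rows(
  increments=[
    [-25,-13,8,0],
    [-16,-8,16,0],
    [0,0,20,0],
    [0,0,12,0],
    [0,0,8,0],
    [0,0,0,0],
    [0,0,0,0],
  ],
)

```text
time: 4.92
tcp_pos: [0.6475, -0.1331, 0.134]
tcp_rot: [3.142, -0.002, 2.675]
contact_force: [0.3, -0.7, -3.6]
grip_width: 0.0572
```

```bash
python3 go.py 650 -134.1 115
```

```text
t 4.92 tcp [ 647.5 -133.1  134. ] rot [ 3.1 -0.   2.7] F [ 0.3 -0.7 -3.6] w 57.2 q [-0.3  0.5  1.5  0.   1.1 -1.4]
now-frame [-2.7  0.2 19. ] turn -0.0 after-turn frame [-2.7  0.2 19. ]
```

Request:
send_rows(
  increments=[
    [-2.5,0,6,0],
    [0,0,6,0],
    [0,0,4,0],
    [0,0,1,0],
    [0,0,0,0],
    [0,0,0,0],
  ],
)

```text
time: 5.42
tcp_pos: [0.6503, -0.135, 0.1178]
tcp_rot: [3.142, 0.0, 2.675]
contact_force: [0.1, 1.0, -4.0]
grip_width: 0.057
```

```bash
python3 go.py 650 -134.1 115
```

```text
t 5.42 tcp [ 650.3 -135.   117.8] rot [3.1 0.  2.7] F [ 0.1  1.  -4. ] w 57.0 q [-0.3  0.6  1.6  0.   1.  -1.4]
now-frame [0.7 0.7 2.8] turn -0.0 after-turn frame [0.7 0.7 2.8]
```

Request:
send_rows(
  increments=[
    [0.4,0.4,1,0],
    [0,0,1,0],
    [0,0,0,0],
    [0,0,0,0],
  ],
)

```text
time: 5.75
tcp_pos: [0.6501, -0.1345, 0.1157]
tcp_rot: [3.141, 0.0, 2.675]
contact_force: [-0.7, 0.1, -2.8]
grip_width: 0.0572
```

Request:
send_rows(
  increments=[
    [0,0,0.8,0],
    [0,0,0,0],
  ],
)

```text
time: 5.92
tcp_pos: [0.6503, -0.1346, 0.115]
tcp_rot: [3.141, 0.0, 2.675]
contact_force: [0.6, 0.8, -2.3]
grip_width: 0.0572
```

```bash
python3 go.py 650 -134.1 115
```

```text
t 5.92 tcp [ 650.3 -134.6  115. ] rot [3.1 0.  2.7] F [ 0.6  0.8 -2.3] w 57.2 q [-0.3  0.6  1.6  0.   1.  -1.4]
now-frame [0.5 0.3 0. ] turn -0.0 after-turn frame [0.5 0.3 0. ]
```

Contact is just starting to unload. Release and lift.

Request:
send_rows(
  increments=[
    [0,0,0.5,0],
    [0,0,0,0],
    [0,0,0,0],
    [0,0,0,0],
    [0,0,0,0],
  ],
  hand=1,
)

```text
time: 6.33
tcp_pos: [0.6503, -0.1346, 0.1147]
tcp_rot: [3.141, 0.001, 2.675]
contact_force: [1.2, 0.4, -0.0]
grip_width: 0.087
```

Request:
send_rows(
  increments=[
    [0,0,-12,0],
    [0,0,-30,0],
    [0,0,-40,0],
    [0,0,-40,0.1],
    [0,0,-10,0.12],
  ],
)

```text
time: 6.75
tcp_pos: [0.6526, -0.1353, 0.2548]
tcp_rot: [3.137, 0.012, 2.45]
contact_force: [0.5, -0.3, -0.2]
grip_width: 0.0938
```

```bash
python3 go.py 381.2 289.6 170 55.5
```

```text
t 6.75 tcp [ 652.6 -135.3  254.8] rot [3.1 0.  2.4] F [ 0.5 -0.3 -0.2] w 93.8 q [-0.3  0.4  1.4  0.   1.3 -1.2]
now-frame [481.  153.6  79.9] turn 1.4811 after-turn frame [ 197.4 -464.7   80.3]
```

Request:
send_rows(
  increments=[
    [0,0,0,0.12],
    [0,0,0,0.12],
    [0,0,0,0.12],
    [0,0,0,0.12],
    [0,0,0,0.12],
    [0,0,0,0.12],
    [0,0,0,0.12],
    [0,0,0,0.12],
  ],
)

```text
time: 7.42
tcp_pos: [0.6501, -0.1345, 0.2475]
tcp_rot: [3.141, 0.0, 1.489]
contact_force: [0.4, -0.5, 0.1]
grip_width: 0.0938
```

Request:
send_rows(
  increments=[
    [0,0,0,0.12],
    [0,0,0,0.12],
    [0,0,0,0.12],
    [0,0,0,0.1],
    [0,0,0,0.06],
    [0,0,0,0],
  ],
)

```text
time: 7.92
tcp_pos: [0.6502, -0.1346, 0.2474]
tcp_rot: [3.141, -0.0, 0.974]
contact_force: [0.2, -0.7, -0.7]
grip_width: 0.0939
```

```bash
python3 go.py 381.2 289.6 170 55.5
python3 - <<'E'
from meas import *
c=avg("top",4);np.savez("top2.npz",**c);W=cloud(c)
P=boxpts(c,W,(275,110,325,165),.048,.07);print("piston",P.mean(0),cv2.minEnclosingCircle((P[:,:2]*1000).astype(np.float32)),len(P))
cv2.imwrite("pics/top2.png",cv2.resize(c["img"][100:170,250:350],None,fx=6,fy=6))
E
```

```text
t 7.92 tcp [ 650.2 -134.6  247.4] rot [ 3.1 -0.   1. ] F [ 0.2 -0.7 -0.7] w 93.9 q [-0.3  0.4  1.4  0.   1.3  0.3]
now-frame [ 199.6 -461.    77. ] turn 0.0052 after-turn frame [ 197.2 -462.    77. ]
piston [ 0.63964187 -0.15863937  0.0566463 ] ((639.641845703125, -158.63937377929688), 2.9510984420776367) 2
```

View pics/top2.png

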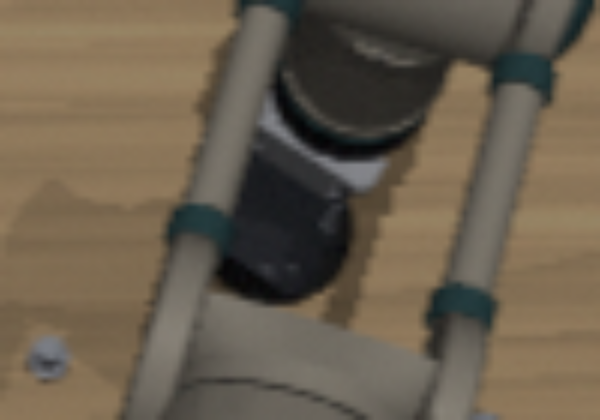

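The arm hides the pad; I'll check it once the arm is over the rod.

Request:
send_rows(
  increments=[
    [8,-18,0,0.005],
    [15,-35,0,0],
    [16,-37,0,0],
    [16,-37,0,0],
    [16,-37,0,0],
    [16,-37,0,0],
    [16,-37,0,0],
    [16,-37,0,0],
  ],
)

```text
time: 8.78
tcp_pos: [0.4892, 0.1204, 0.2467]
tcp_rot: [3.141, -0.001, 0.97]
contact_force: [1.0, 0.1, -0.3]
grip_width: 0.0937
```

Request:
send_rows(
  increments=[
    [16,-37,8,0],
    [16,-37,8,0],
    [16,-37,15,0],
    [15,-36,15,0],
    [8,-20,15,0],
    [6,-14,10,0],
    [0,0,5,0],
    [0,0,0,0],
  ],
)

```text
time: 9.45
tcp_pos: [0.3848, 0.2838, 0.1701]
tcp_rot: [-3.141, 0.002, 0.973]
contact_force: [-0.4, -0.0, 0.6]
grip_width: 0.0942
```

```bash
python3 go.py 381.2 289.6 101 55.5
python3 - <<'E'
from meas import *
c=avg("top",4);np.savez("top2.npz",**c);W=cloud(c)
P=boxpts(c,W,(275,110,325,165),.048,.07);print("piston",P.mean(0),cv2.minEnclosingCircle((P[:,:2]*1000).astype(np.float32)),len(P))
cv2.imwrite("pics/top3.png",cv2.resize(c["img"][100:170,250:350],None,fx=6,fy=6))
E
```

```text
t 9.45 tcp [384.8 283.8 170.1] rot [-3.1  0.   1. ] F [-0.4 -0.   0.6] w 94.2 q [ 0.5  0.2  1.9 -0.   1.   1.1]
now-frame [ 2.9 -6.2 69.1] turn 0.0039 after-turn frame [ 2.9 -6.2 69.1]
piston [ 0.65009932 -0.13310466  0.05839167] ((651.1996459960938, -133.13890075683594), 29.0056209564209) 237
```

View pics/top3.png

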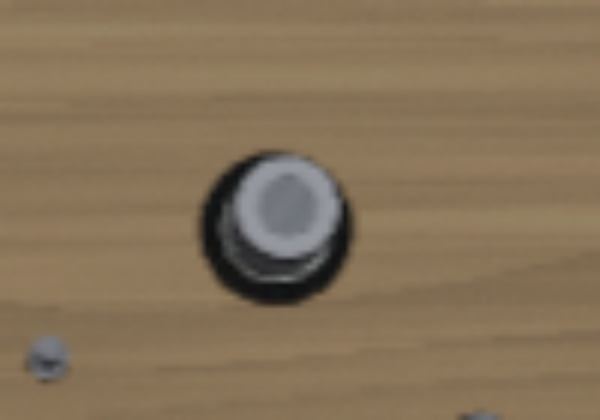

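Piston stands within about 1 mm of the ring centre ((288,205) in the crop). Now the rod.

Request:
send_rows(
  increments=[
    [3,-6,10,0.004],
    [0,0,20,0],
    [0,0,20,0],
    [0,0,8,0],
    [0,0,0,0],
    [0,0,0,0],
  ],
)

```text
time: 10.15
tcp_pos: [0.3829, 0.2893, 0.1132]
tcp_rot: [3.141, -0.0, 0.965]
contact_force: [-0.4, -0.3, -0.3]
grip_width: 0.0938
```

```bash
python3 go.py 381.2 289.6 101 55.5
python3 - <<'E'
from plant import capture
import cv2
cv2.imwrite("pics/side_r.png",cv2.resize(capture("side")["img"][190:310,200:340],None,fx=5,fy=5))
E
```

```text
t 10.15 tcp [382.9 289.3 113.2] rot [ 3.1 -0.   1. ] F [-0.4 -0.3 -0.3] w 93.8 q [ 0.5  0.3  2.  -0.   0.8  1.1]
now-frame [-0.8 -1.6 12.2] turn -0.0039 after-turn frame [-0.8 -1.6 12.2]
```

View pics/side_r.png

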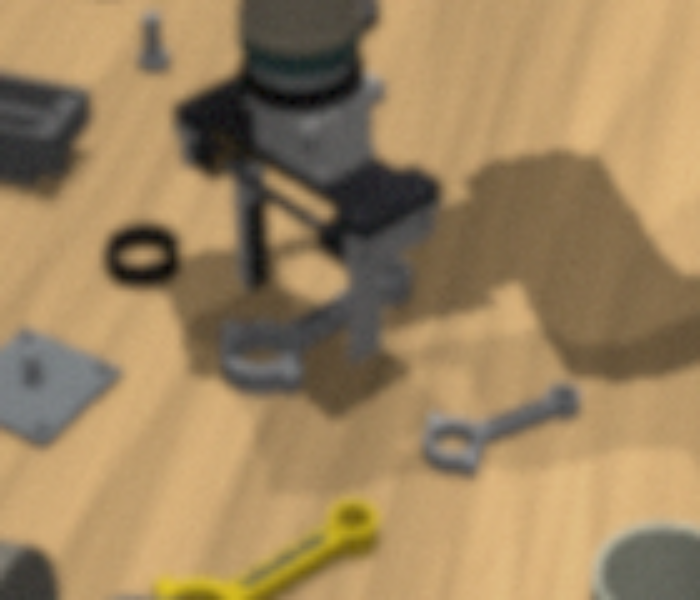

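The fingers straddle the beam (at about (255,270) and (365,345)). Descend and close.

Request:
send_rows(
  increments=[
    [-0.8,-1.2,6,0],
    [0,0,4,0],
    [0,0,1.5,0],
    [0,0,0,0],
    [0,0,0,0],
  ],
)

```text
time: 10.62
tcp_pos: [0.3808, 0.2897, 0.1014]
tcp_rot: [3.142, -0.0, 0.966]
contact_force: [0.0, 0.4, -0.7]
grip_width: 0.0938
```

Request:
send_rows(
  increments=[
    [0,0,0,0],
    [0,0,0,0],
    [0,0,0,0],
    [0,0,0,0],
    [0,0,0,0],
    [0,0,0,0],
    [0,0,0,0],
    [0,0,0,0],
  ],
  hand=0,
)

```text
time: 11.28
tcp_pos: [0.3808, 0.2897, 0.1014]
tcp_rot: [3.142, -0.0, 0.966]
contact_force: [0.5, 0.2, 0.2]
grip_width: 0.0441
```

Request:
send_rows(
  increments=[
    [0,0,0,0],
    [0,0,0,0],
    [0,0,0,0],
    [0,0,0,0],
  ],
)

```text
time: 11.62
tcp_pos: [0.3809, 0.2896, 0.1014]
tcp_rot: [3.141, -0.0, 0.966]
contact_force: [1.6, -1.8, -1.1]
grip_width: 0.017
```

```bash
python3 go.py 381.2 289.6 101 55.5
```

```text
t 11.62 tcp [380.9 289.6 101.4] rot [ 3.1 -0.   1. ] F [ 1.6 -1.8 -1.1] w 17.0 q [ 0.5  0.3  2.  -0.   0.8  1.1]
now-frame [0.1 0.2 0.4] turn -0.0027 after-turn frame [0.1 0.2 0.4]
```

Request:
send_rows(
  increments=[
    [0,0,0,0],
    [0,0,0,0],
    [0,0,-5,0],
    [0,0,-12,0],
    [0,0,-22,0],
    [0,0,-28,0],
    [0,0,-22,0],
    [0,0,-12,0],
  ],
)

```text
time: 12.28
tcp_pos: [0.3811, 0.29, 0.2047]
tcp_rot: [3.141, -0.003, 0.966]
contact_force: [-0.2, 0.9, -4.9]
grip_width: 0.0159
```

Request:
send_rows(
  increments=[
    [0,0,0,0.06],
    [0,0,0,0.11],
    [0,0,0,0.11],
    [0,0,0,0.11],
    [0,0,0,0.11],
    [0,0,0,0.11],
    [0,0,0,0.11],
    [0,0,0,0.11],
  ],
)

```text
time: 12.95
tcp_pos: [0.3799, 0.2894, 0.2019]
tcp_rot: [3.141, 0.002, 0.13]
contact_force: [-0.8, 0.1, -4.2]
grip_width: 0.0159
```

Request:
send_rows(
  increments=[
    [0,0,0,0.11],
    [0,0,0,0.11],
    [0,0,0,0.05],
    [0,0,0,0],
  ],
)

```text
time: 13.28
tcp_pos: [0.38, 0.2894, 0.202]
tcp_rot: [3.141, 0.002, -0.135]
contact_force: [0.5, -0.3, -3.2]
grip_width: 0.016
```

```bash
python3 go.py 551.3 -367.3 107 -7.98
```

```text
t 13.28 tcp [380.  289.4 202. ] rot [ 3.1  0.  -0.1] F [ 0.5 -0.3 -3.2] w 16.0 q [0.5 0.2 1.9 0.  1.1 2.2]
now-frame [258.3 627.6  95.1] turn 0.0043 after-turn frame [261.  626.5  95.1]
```

Request:
send_rows(
  increments=[
    [7,17,0,0.004],
    [13,32,0,0],
    [15,36,0,0],
    [15,36,0,0],
    [15,36,0,0],
    [15,36,0,0],
    [15,36,0,0],
    [15,36,0,0],
  ],
)

```text
time: 13.95
tcp_pos: [0.4528, 0.0104, 0.2023]
tcp_rot: [-3.141, 0.001, -0.137]
contact_force: [0.6, 0.2, -3.7]
grip_width: 0.0155
```

Request:
send_rows(
  increments=[
    [15,36,0,0],
    [15,36,0,0],
    [15,36,0,0],
    [15,36,0,0],
    [15,36,0,0],
    [15,36,0,0],
    [15,36,0,0],
    [15,36,0,0],
  ],
)

```text
time: 14.62
tcp_pos: [0.5322, -0.2913, 0.2018]
tcp_rot: [-3.14, 0.001, -0.137]
contact_force: [1.4, 0.0, -4.7]
grip_width: 0.0154
```

```bash
python3 go.py 551.3 -367.3 107 -7.98
```

```text
t 14.62 tcp [ 532.2 -291.3  201.8] rot [-3.1  0.  -0.1] F [ 1.4  0.  -4.7] w 15.4 q [-0.6  0.4  1.6  0.   1.2  1.1]
now-frame [29.5 72.8 94.7] turn 0.0023 after-turn frame [29.6 72.7 94.7]
```

Request:
send_rows(
  increments=[
    [13,31,5,0.002],
    [10,24,15,0],
    [7,17,20,0],
    [0,0,15,0],
    [0,0,5,0],
    [0,0,0,0],
    [0,0,0,0],
  ],
)

```text
time: 15.2
tcp_pos: [0.552, -0.3644, 0.1422]
tcp_rot: [-3.14, 0.001, -0.139]
contact_force: [0.5, 0.4, -3.1]
grip_width: 0.0155
```

```bash
python3 go.py 551.3 -367.3 107 -7.98
python3 - <<'E'
from meas import *
c=avg("top",4);np.savez("top4.npz",**c);W=cloud(c)
cv2.imwrite("pics/top4.png",cv2.resize(c["img"][120:220,310:430],None,fx=6,fy=6))
c=avg("side",2);np.savez("side4.npz",**c)
u,v=map(int,proj(c,[.543,-.366,.03]));print(u,v)
cv2.imwrite("pics/side4.png",cv2.resize(c["img"][max(0,v-60):v+40,u-70:u+70],None,fx=5,fy=5))
E
```

```text
t 15.2 tcp [ 552.  -364.4  142.2] rot [-3.1  0.  -0.1] F [ 0.5  0.4 -3.1] w 15.5 q [-0.7  0.5  1.5  0.   1.1  1. ]
now-frame [-0.2  3.  35.2] turn 0.0001 after-turn frame [-0.2  3.  35.2]
261 153h.py:17: RuntimeWarning: All-NaN slice encountered
  c["z_map"]=np.nan_to_num(np.nanmedian(z,0)); c["img"]=np.mean([k["img"] for k in cs],0).astype(np.uint8)
```

View pics/top4.png

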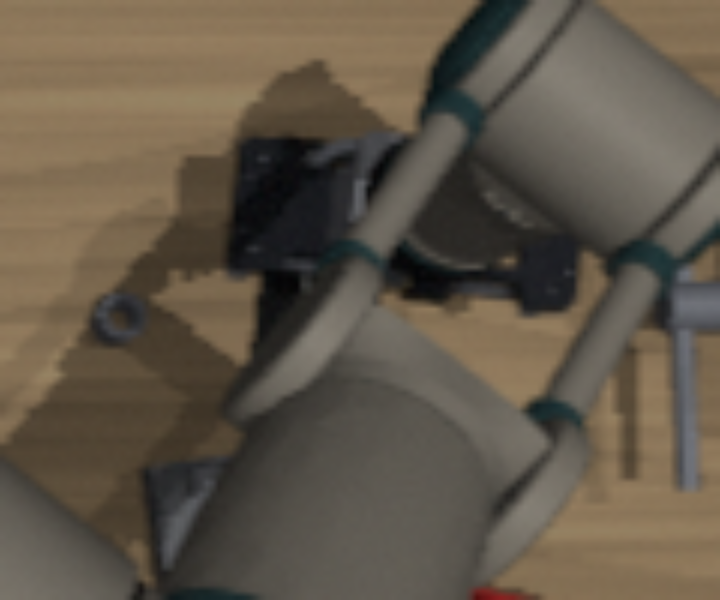

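View pics/side4.png

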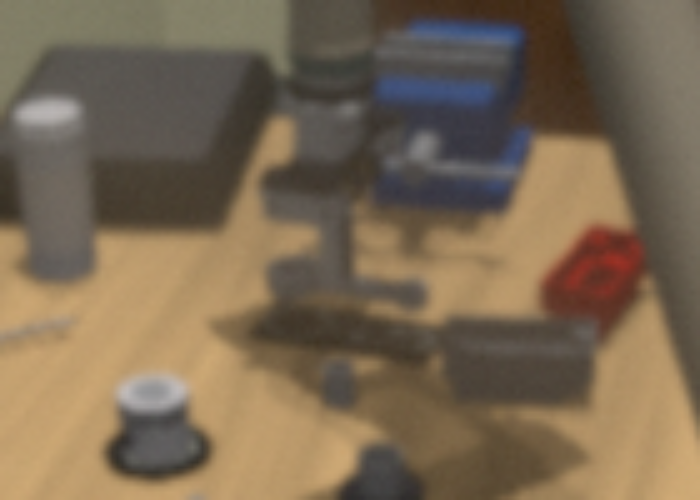

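The rod hangs level, big eye on the far (+x) side ((290,275) in the crop), above the board. Lowering it.

Request:
send_rows(
  increments=[
    [0,1.5,10,0],
    [0,1.2,12,0],
    [0,0,8,0],
    [0,0,2.5,0],
    [0,0,0,0],
    [0,0,0,0],
  ],
)

```text
time: 16.0
tcp_pos: [0.5518, -0.3679, 0.1092]
tcp_rot: [-3.141, 0.001, -0.14]
contact_force: [0.0, -0.4, -4.7]
grip_width: 0.0162
```

```bash
python3 go.py 551.3 -367.3 107.4 -7.98
```

```text
t 16.0 tcp [ 551.8 -367.9  109.2] rot [-3.1  0.  -0.1] F [ 0.  -0.4 -4.7] w 16.2 q [-0.7  0.6  1.6  0.   1.   1. ]
now-frame [-0.6 -0.5  1.8] turn -0.001 after-turn frame [-0.6 -0.5  1.8]
```

Request:
send_rows(
  increments=[
    [-0.5,-0.5,1,0],
    [0,0,0.8,0],
    [0,0,0.3,0],
    [0,0,0,0],
  ],
)

```text
time: 16.33
tcp_pos: [0.5514, -0.3673, 0.1078]
tcp_rot: [-3.142, -0.0, -0.14]
contact_force: [-0.3, -0.2, -4.8]
grip_width: 0.0155
```

Request:
send_rows(
  increments=[
    [0,0,0.3,0],
    [0,0,0,0],
  ],
)

```text
time: 16.5
tcp_pos: [0.5515, -0.3673, 0.1076]
tcp_rot: [3.142, -0.0, -0.14]
contact_force: [-0.5, -0.6, -3.5]
grip_width: 0.0155
```

```bash
python3 go.py 551.3 -367.3 107.4 -7.98
```

```text
t 16.5 tcp [ 551.5 -367.3  107.6] rot [ 3.1 -0.  -0.1] F [-0.5 -0.6 -3.5] w 15.5 q [-0.7  0.6  1.6  0.   1.   1. ]
now-frame [-0.2 -0.   0.2] turn -0.001 after-turn frame [-0.2 -0.   0.2]
```

Request:
send_rows(
  increments=[
    [0,0,0.8,0],
    [0,0,0,0],
    [0,0,0,0],
  ],
)

```text
time: 16.75
tcp_pos: [0.5515, -0.3673, 0.1074]
tcp_rot: [3.141, -0.0, -0.14]
contact_force: [-1.6, 0.8, 2.5]
grip_width: 0.0157
```

Request:
send_rows(
  increments=[
    [0,0,0,0],
    [0,0,0,0],
    [0,0,0,0],
    [0,0,0,0],
    [0,0,0,0],
    [0,0,0,0],
  ],
  hand=0.5,
)

```text
time: 17.25
tcp_pos: [0.5515, -0.3674, 0.1066]
tcp_rot: [-3.142, -0.0, -0.14]
contact_force: [0.6, -0.2, 0.4]
grip_width: 0.0469
```

Request:
send_rows(
  increments=[
    [0,0,-12,0],
    [0,0,-25,0],
    [0,0,-35,0],
    [0,0,-30,0],
    [0,0,0,0],
  ],
  hand=1,
)

```text
time: 17.67
tcp_pos: [0.5541, -0.3694, 0.2168]
tcp_rot: [3.135, -0.012, -0.14]
contact_force: [0.4, 0.1, 0.5]
grip_width: 0.0769
```

```bash
python3 go.py 452 -93.2 150
```

```text
t 17.67 tcp [ 554.1 -369.4  216.8] rot [ 3.1 -0.  -0.1] F [0.4 0.1 0.5] w 76.9 q [-0.7  0.5  1.4  0.   1.2  1. ]
now-frame [-140.4 -259.7   63.3] turn -0.0 after-turn frame [-140.4 -259.7   63.3]
```

Request:
send_rows(
  increments=[
    [-9,-16,0,0],
    [-18,-34,0,0],
    [-19,-36,0,0],
    [-19,-36,0,0],
    [-19,-36,0,0],
    [-19,-36,0,0],
    [-17,-32,0,0],
    [-12,-22,0,0],
  ],
)

```text
time: 18.33
tcp_pos: [0.4532, -0.1004, 0.2089]
tcp_rot: [-3.14, 0.001, -0.139]
contact_force: [0.1, 0.6, -0.8]
grip_width: 0.0941
```

Request:
send_rows(
  increments=[
    [-5,-10,10,0],
    [0,0,20,0],
    [0,0,20,0],
    [0,0,5,0],
    [0,0,0,0],
    [0,0,0,0],
  ],
)

```text
time: 18.83
tcp_pos: [0.4521, -0.0929, 0.1541]
tcp_rot: [-3.142, -0.0, -0.14]
contact_force: [0.5, 0.7, -0.3]
grip_width: 0.0941
```

```bash
python3 go.py 452 -93.2 115
python3 - <<'E'
from meas import *
c=avg("top",4);np.savez("top5.npz",**c);W=cloud(c)
cv2.imwrite("pics/top5.png",cv2.resize(c["img"][130:210,310:420],None,fx=6,fy=6))
P=boxpts(c,W,(340,135,385,200),.018,.04)[:,:2]*1000
print(len(P),rect(P))
ax=np.radians(-7.98);o=np.array([543.4,-366.2])
for it in range(3):
    d=np.array([np.cos(ax),np.sin(ax)]);n=np.array([-d[1],d[0]])
    s=(P-o)@d;t=(P-o)@n
    m=(s>-44)&(s<22)&(abs(t)<14)
    k=np.polyfit(s[m],t[m],1)
    print(s.min(),s.max(),k,np.degrees(ax),o)
    ax+=np.arctan(k[0]);o=o+n*k[1]
E
```

```text
t 18.83 tcp [452.1 -92.9 154.1] rot [-3.1 -0.  -0.1] F [ 0.5  0.7 -0.3] w 94.1 q [-0.3  0.2  2.   0.   0.9  1.4]
now-frame [-0.1  0.3 39.1] turn -0.0 after-turn frame [-0.1  0.3 39.1]
285 ((518275.4, -345944.9), (69942.3, 206360.8), 70.3)
-121.7638935076708 73.78001367395447 [-0.00623698  2.85203525] -7.9799999999999995 [ 543.4 -366.2]
-122.18618056235755 73.75078563768551 [0.00647671 0.14833821] -8.337348089134277 [ 543.79594071 -363.37558218]
-121.74852865450575 73.78011908619104 [-0.00646112 -0.1481651 ] -7.966265034631727 [ 543.81744992 -363.22881168]
```

View pics/top5.png

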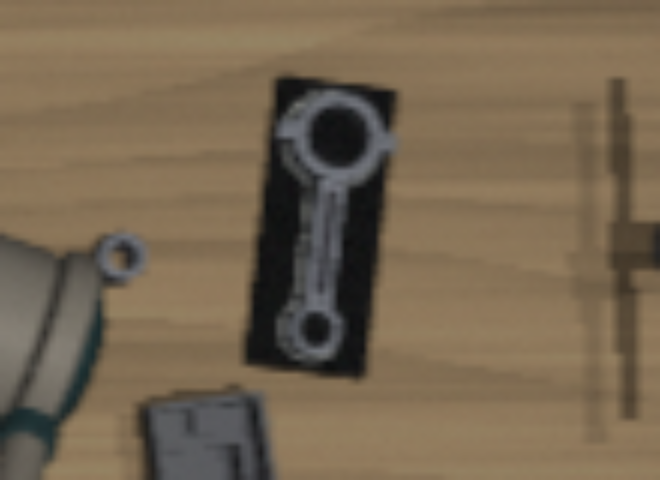

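Run:
```python
from meas import *
c=load("top5.npz");W=cloud(c)
cir=lambda X:np.linalg.lstsq(np.c_[2*X,np.ones(len(X))],(X**2).sum(1),rcond=None)[0]
P=boxpts(c,W,(340,135,385,200),.022,.032)*1000
o=np.array([543.4,-366.2]);a=np.radians(-7.98);d=np.array([np.cos(a),np.sin(a)]);n=np.array([-d[1],d[0]])
s=(P[:,:2]-o)@d;t=(P[:,:2]-o)@n
k=(s>-90);P=P[k];s=s[k];t=t[k]
m=(s>-44)&(s<20);print("beam",t[m].min(),t[m].max(),np.polyfit(s[m],t[m],1),P[m,2].mean())
print("s",s.min(),s.max())
for e,r in((51,34),(-61,17)):
    m=np.hypot(s-e,t)<r; print(len(t[m]),"t",t[m].min(),t[m].max(),"s",s[m].min(),s[m].max(),"mean",s[m].mean(),t[m].mean(),P[m,2].mean())
# image-based: bright pixels ray to z=.026
u0,v0,u1,v1=(340,135,385,195);I=c["img"][v0:v1,u0:u1].min(-1)
rm=(c["img"][v0:v1,u0:u1].max(-1).astype(int)-I)<25
v,u=np.nonzero((I>60)&rm);X=np.array([ray(c,x+u0,y+v0,.026)[:2]*1000 for x,y in zip(u,v)])
s=(X-o)@d;t=(X-o)@n
m=(s>-40)&(s<15)&(abs(t)<20);
for q in range(-40,16,5):
    w=(s>=q)&(s<q+5)&(abs(t)<20); print(q,t[w].min().round(1),t[w].max().round(1),end=" | ")
# dark hole of big eye: ray at .026
v,u=np.nonzero(c["img"][v0:v1,u0:u1].max(-1)<55);X=np.array([ray(c,x+u0,y+v0,.026)[:2]*1000 for x,y in zip(u,v)])
s=(X-o)@d;t=(X-o)@n
for e,r in((51,19),(-61,11)):
    m=np.hypot(s-e,t)<r;print("hole",s[m].min(),s[m].max(),t[m].min(),t[m].max(),m.sum())
```

```text
beam -5.155525428756876 10.446232580827228 [7.10931222e-04 2.73399069e+00] 24.98829939896231
s -75.15693529406889 73.78001367395447
117 t -30.915174692751485 32.268217145330844 s 18.625815633492437 73.78001367395447 mean 47.54836503980401 1.3788684746932314 26.068646574010128
39 t -11.906561314439339 15.756225114767902 s -75.15693529406889 -46.18052786280377 mean -60.355457323233715 1.906913865605344 25.908945205997032
-40 -6.1 14.6 | -35 -5.3 15.4 | -30 -4.9 15.8 | -25 -4.2 16.2 | -20 -7.2 16.9 | -15 -6.8 14.3 | -10 -6.0 10.9 | -5 -5.6 15.5 | 0 -4.8 15.9 | 5 -4.5 16.3 | 10 -7.1 6.9 | 15 -6.7 7.3 | hole 33.00099854666375 65.3013858040857 -14.164936559575185 14.974065874575034 76
hole -70.91458163191324 -53.44072275312614 -5.821863770922264 8.480546216707763 22
```

The rod lies on its outline, big eye on the big circle ((335,135) in the crop); the offset estimates are 1–2 mm, within the pixel size. Now the gear.

Request:
send_rows(
  increments=[
    [0,0.3,12,0],
    [0,0,14,0],
    [0,0,10,0],
    [0,0,2,0],
    [0,0,0,0],
    [0,0,0,0],
  ],
)

```text
time: 19.53
tcp_pos: [0.4522, -0.0932, 0.1162]
tcp_rot: [3.141, -0.001, -0.14]
contact_force: [0.2, -0.3, 1.0]
grip_width: 0.094
```

```bash
python3 go.py 452 -93.2 115
python3 - <<'E'
from meas import *
c=avg("side",4);np.savez("side5.npz",**c)
u,v=map(int,proj(c,[.543,-.366,.01]))
a=cv2.resize(c["img"][v-30:v+30,u-50:u+50],None,fx=8,fy=8,interpolation=cv2.INTER_CUBIC)[:300]
for X in([.5939,-.3733,.006],[.4827,-.3577,.006]): print(proj(c,X),u-50,v-30)
cv2.imwrite("pics/side5a.png",cv2.resize(c["img"][v-30:v+30,u-50:u+50],None,fx=8,fy=8,interpolation=cv2.INTER_CUBIC))
u,v=map(int,proj(c,[.452,-.093,.03]))
cv2.imwrite("pics/side5b.png",cv2.resize(c["img"][v-50:v+40,u-60:u+60],None,fx=6,fy=6))
E
```

```text
t 19.53 tcp [452.2 -93.2 116.2] rot [ 3.1 -0.  -0.1] F [ 0.2 -0.3  1. ] w 94.0 q [-0.3  0.3  2.   0.   0.8  1.4]
now-frame [-0.2 -0.   1.2] turn -0.0 after-turn frame [-0.2 -0.   1.2]
(np.float64(250.81611507655253), np.float64(156.67423685444282)) 211 127
(np.float64(274.1034142697706), np.float64(160.45388949219122)) 211 127h.py:17: RuntimeWarning: All-NaN slice encountered
  c["z_map"]=np.nan_to_num(np.nanmedian(z,0)); c["img"]=np.mean([k["img"] for k in cs],0).astype(np.uint8)
```

View pics/side5a.png

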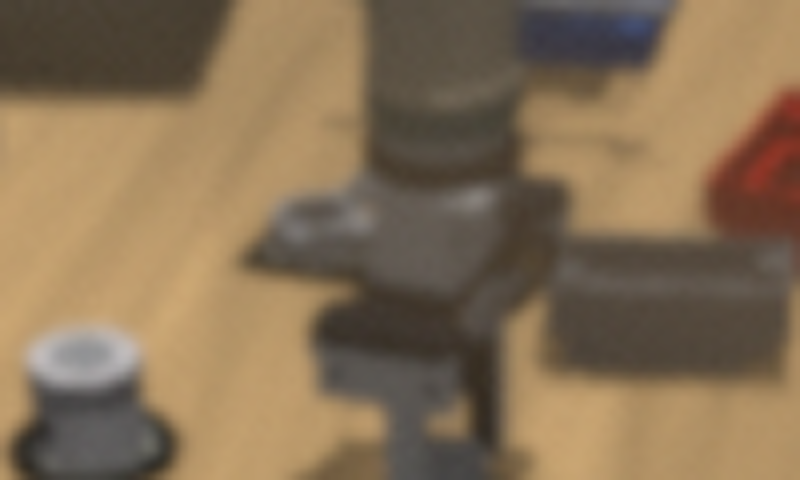

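View pics/side5b.png

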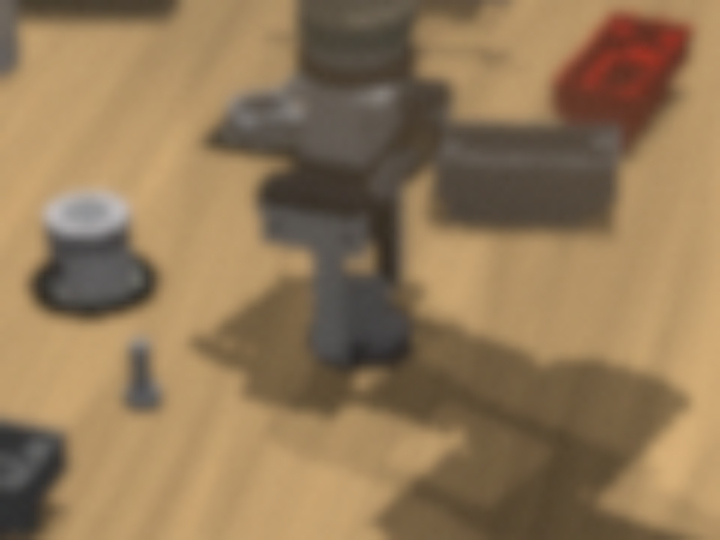

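The fingers straddle the hub, tips above the disc ((330,350) in the second crop). Closing.

Request:
send_rows(
  increments=[
    [0,0,0,0],
    [0,0,0,0],
    [0,0,0,0],
    [0,0,0,0],
    [0,0,0,0],
    [0,0,0,0],
    [0,0,0,0],
    [0,0,0,0],
  ],
  hand=0,
)

```text
time: 20.4
tcp_pos: [0.4517, -0.093, 0.1156]
tcp_rot: [-3.141, 0.0, -0.14]
contact_force: [0.7, -0.5, 0.4]
grip_width: 0.0446
```

Request:
send_rows(
  increments=[
    [0,0,0,0],
    [0,0,0,0],
    [0,0,0,0],
    [0,0,0,0],
  ],
)

```text
time: 20.73
tcp_pos: [0.4517, -0.0932, 0.1156]
tcp_rot: [3.141, 0.0, -0.14]
contact_force: [-1.4, -0.8, -0.3]
grip_width: 0.037
```

Request:
send_rows(
  increments=[
    [0,0,-6,0],
    [0,0,-14,0],
    [0,0,-25,0],
    [0,0,-28,0],
    [0,0,-20,0],
    [0,0,-7,0],
    [0,0,0,0],
  ],
)

```text
time: 21.32
tcp_pos: [0.4526, -0.0931, 0.2173]
tcp_rot: [3.141, -0.004, -0.14]
contact_force: [0.0, -0.4, -2.7]
grip_width: 0.0367
```

```bash
python3 go.py 540.2 372.3 140
```

```text
t 21.32 tcp [452.6 -93.1 217.3] rot [ 3.1 -0.  -0.1] F [ 0.  -0.4 -2.7] w 36.7 q [-0.3  0.2  1.9  0.   1.1  1.4]
now-frame [  21.4 -473.1   77.2] turn -0.0 after-turn frame [  21.4 -473.1   77.2]
```

Request:
send_rows(
  increments=[
    [1,-18,0,0],
    [2,-34,0,0],
    [2,-38,0,0],
    [2,-38,0,0],
    [2,-38,0,0],
    [2,-38,0,0],
    [2,-38,0,0],
    [2,-38,0,0],
  ],
)

```text
time: 21.98
tcp_pos: [0.5046, 0.1839, 0.2136]
tcp_rot: [3.14, 0.004, -0.14]
contact_force: [0.9, -0.1, -3.3]
grip_width: 0.0363
```

Request:
send_rows(
  increments=[
    [2,-38,0,0],
    [2,-38,0,0],
    [2,-38,5,0],
    [1,-36,10,0],
    [1,-26,15,0],
    [0,-17,10,0],
    [0,0,5,0],
    [0,0,0,0],
  ],
)

```text
time: 22.65
tcp_pos: [0.5389, 0.3715, 0.1671]
tcp_rot: [3.137, 0.005, -0.139]
contact_force: [-1.1, -1.3, -1.9]
grip_width: 0.0368
```

```bash
python3 go.py 540.2 372.3 140
python3 - <<'E'
from meas import *
c=avg("side",3);np.savez("side6.npz",**c)
u,v=map(int,proj(c,[.54,.372,.03]))
cv2.imwrite("pics/side6.png",cv2.resize(c["img"][v-50:v+40,u-60:u+60],None,fx=6,fy=6))
c=avg("top",3);np.savez("top6.npz",**c)
cv2.imwrite("pics/top6.png",cv2.resize(c["img"][110:220,110:210],None,fx=5,fy=5))
E
```

```text
t 22.65 tcp [538.9 371.5 167.1] rot [ 3.1  0.  -0.1] F [-1.1 -1.3 -1.9] w 36.8 q [ 0.5  0.5  1.5 -0.   1.1  2.2]
now-frame [ 1.3 -1.1 27.1] turn -0.0 after-turn frame [ 1.3 -1.1 27.1]h.py:17: RuntimeWarning: All-NaN slice encountered
  c["z_map"]=np.nan_to_num(np.nanmedian(z,0)); c["img"]=np.mean([k["img"] for k in cs],0).astype(np.uint8)
```

View pics/side6.png

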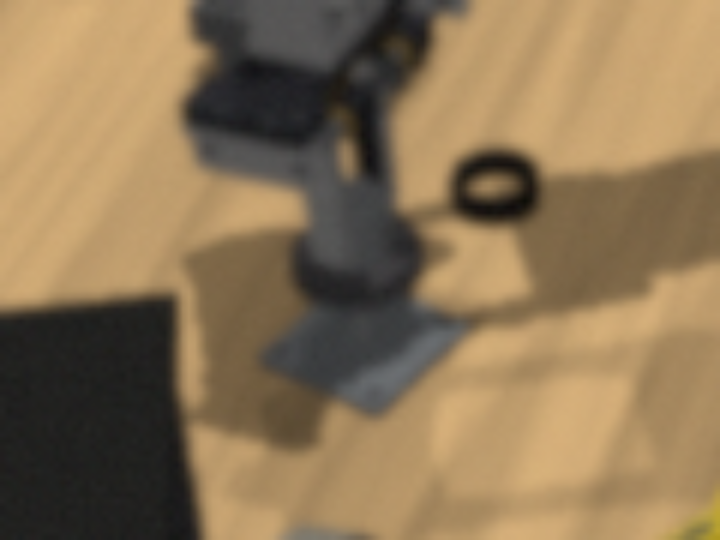

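View pics/top6.png

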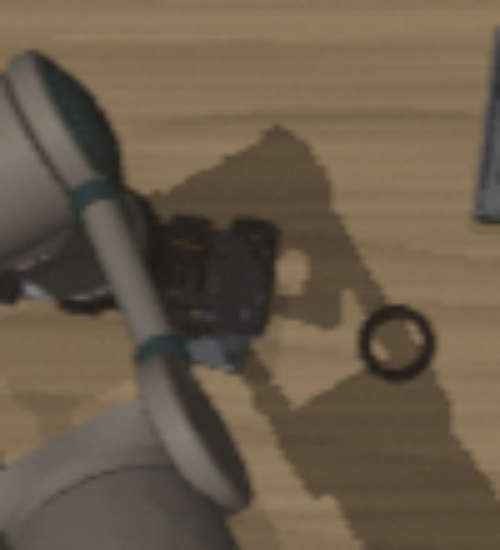

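The gear is level over the plate (gear (355,260), plate (365,350) in the side crop). Lowering over the post.

Request:
send_rows(
  increments=[
    [0.6,-0.6,6,0],
    [0,0,10,0],
    [0,0,8,0],
    [0,0,5,0],
    [0,0,5,0],
    [0,0,4,0],
    [0,0,0,0],
    [0,0,0,0],
  ],
)

```text
time: 23.62
tcp_pos: [0.5413, 0.3727, 0.1323]
tcp_rot: [3.141, 0.0, -0.14]
contact_force: [0.7, 0.3, -1.5]
grip_width: 0.0368
```

```bash
python3 go.py 540.2 372.3 123.6
```

```text
t 23.62 tcp [541.3 372.7 132.3] rot [ 3.1  0.  -0.1] F [ 0.7  0.3 -1.5] w 36.8 q [0.5 0.5 1.6 0.  1.1 2.2]
now-frame [-1.   0.5  8.7] turn -0.0 after-turn frame [-1.   0.5  8.7]
```

Request:
send_rows(
  increments=[
    [-0.8,0.4,3,0],
    [0,0,3,0],
    [0,0,1.5,0],
    [0,0,0.5,0],
    [0,0,0,0],
    [0,0,0,0],
  ],
)

```text
time: 24.12
tcp_pos: [0.5405, 0.3724, 0.1247]
tcp_rot: [-3.141, -0.0, -0.14]
contact_force: [0.2, 0.2, -2.9]
grip_width: 0.0369
```

Request:
send_rows(
  increments=[
    [0,0,0.6,0],
    [0,0,0,0],
    [0,0,0,0],
  ],
)

```text
time: 24.37
tcp_pos: [0.5405, 0.3724, 0.1242]
tcp_rot: [-3.141, -0.0, -0.14]
contact_force: [-0.5, 0.3, -3.1]
grip_width: 0.0368
```

```bash
python3 go.py 540.2 372.3 123.6
```

```text
t 24.37 tcp [540.5 372.4 124.2] rot [-3.1 -0.  -0.1] F [-0.5  0.3 -3.1] w 36.8 q [0.5 0.5 1.6 0.  1.1 2.2]
now-frame [-0.3  0.1  0.6] turn -0.0 after-turn frame [-0.3  0.1  0.6]
```

Request:
send_rows(
  increments=[
    [0,0,0.8,0],
    [0,0,0,0],
    [0,0,0,0],
  ],
)

```text
time: 24.62
tcp_pos: [0.5406, 0.3724, 0.1237]
tcp_rot: [-3.141, -0.0, -0.14]
contact_force: [0.1, -0.5, -0.0]
grip_width: 0.0365
```

Request:
send_rows(
  increments=[
    [0,0,0,0],
    [0,0,0,0],
    [0,0,0,0],
    [0,0,0,0],
    [0,0,0,0],
    [0,0,0,0],
  ],
  hand=0.8,
)

```text
time: 25.12
tcp_pos: [0.5405, 0.3724, 0.1233]
tcp_rot: [-3.141, -0.0, -0.14]
contact_force: [-0.1, -1.1, 0.1]
grip_width: 0.0729
```

Request:
send_rows(
  increments=[
    [0,0,-12,0],
    [0,0,-25,0],
    [0,0,-35,0],
    [0,0,-30,0],
    [0,0,0,0],
    [0,0,0,0],
  ],
  hand=1,
)

```text
time: 25.62
tcp_pos: [0.5414, 0.3729, 0.2286]
tcp_rot: [-3.138, -0.005, -0.14]
contact_force: [0.1, 0.2, -0.5]
grip_width: 0.094
```

```bash
python3 go.py 377.2 -293.8 226 7.5
```

```text
t 25.62 tcp [541.4 372.9 228.6] rot [-3.1 -0.  -0.1] F [ 0.1  0.2 -0.5] w 94.0 q [0.5 0.4 1.4 0.  1.3 2.2]
now-frame [-69.5 683.1  -0.2] turn -0.271 after-turn frame [-249.8  639.6   -0.9]
```

Request:
send_rows(
  increments=[
    [0,0,0,-0.09],
    [0,0,0,-0.11],
    [0,0,0,-0.071],
    [-7,18,0,0],
    [-13,32,0,0],
    [-14,36,0,0],
    [-14,36,0,0],
    [-14,36,0,0],
  ],
)

```text
time: 26.28
tcp_pos: [0.4979, 0.2061, 0.2237]
tcp_rot: [3.141, 0.003, 0.132]
contact_force: [0.4, -0.5, -0.1]
grip_width: 0.094
```

Request:
send_rows(
  increments=[
    [-14,36,0,0],
    [-14,36,0,0],
    [-14,36,0,0],
    [-14,36,0,0],
    [-14,36,0,0],
    [-14,36,0,0],
    [-14,36,0,0],
    [-14,36,0,0],
  ],
)

```text
time: 26.95
tcp_pos: [0.4244, -0.0937, 0.2243]
tcp_rot: [-3.14, 0.002, 0.131]
contact_force: [0.3, -0.1, 0.0]
grip_width: 0.094
```

Request:
send_rows(
  increments=[
    [-14,36,0,0],
    [-14,36,0,0],
    [-14,36,0,0],
    [-14,35,0,0],
    [-10,26,5,0],
    [-6,16,10,0],
    [0,0,10,0],
    [0,0,0,0],
  ],
)

```text
time: 27.62
tcp_pos: [0.377, -0.2851, 0.1975]
tcp_rot: [-3.136, 0.004, 0.128]
contact_force: [-1.0, 0.5, -0.7]
grip_width: 0.094
```

```bash
python3 go.py 377.2 -293.8 127 7.5
python3 - <<'E'
from meas import *
c=avg("top",4);np.savez("top7.npz",**c);W=cloud(c)
cv2.imwrite("pics/top7.png",cv2.resize(c["img"][100:220,90:250],None,fx=5,fy=5))
b=(125,145,175,195)
P=boxpts(c,W,b,.045,.065);print("hub",P.mean(0),cv2.minEnclosingCircle((P[:,:2]*1000).astype(np.float32)),len(P))
P=boxpts(c,W,b,.0185,.03);print("disc",P.mean(0),cv2.minEnclosingCircle((P[:,:2]*1000).astype(np.float32)),len(P))
E
```

```text
t 27.62 tcp [ 377.  -285.1  197.5] rot [-3.1  0.   0.1] F [-1.   0.5 -0.7] w 94.0 q [-0.8  0.2  1.9  0.   1.1  0.7]
now-frame [-0.6  9.  70.5] turn -0.0026 after-turn frame [-0.7  9.  70.5]
hub [0.54186637 0.372774   0.05314372] ((541.245361328125, 373.6803283691406), 18.83371353149414) 47
disc [0.5397928  0.37159855 0.02261036] ((541.0230102539062, 373.5688781738281), 34.67658996582031) 189
```

View pics/top7.png

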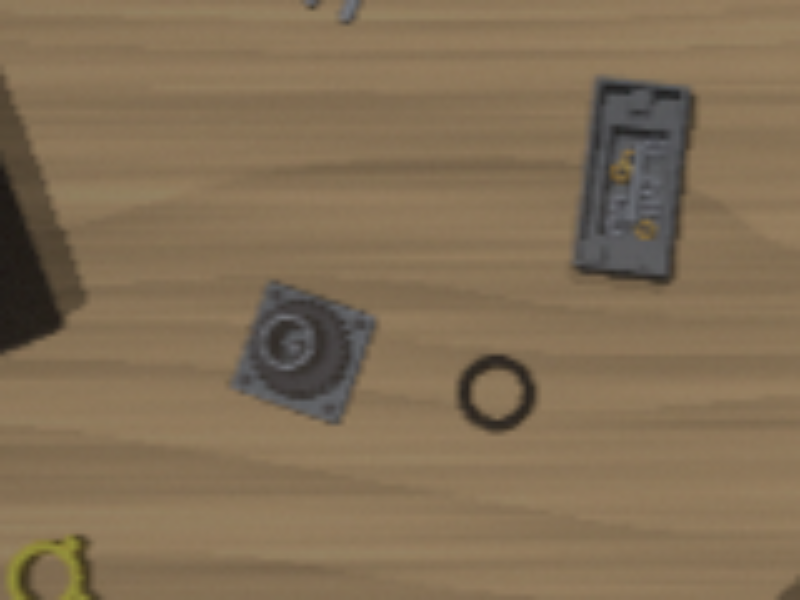

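The gear is flat over the post (hub (288,342), top at 53–54 mm). Now the empty bin.

Request:
send_rows(
  increments=[
    [0,4,10,0],
    [0,0,15,0],
    [0,0,5,0],
    [0,0,0,0],
    [0,0,0,0],
  ],
)

```text
time: 28.23
tcp_pos: [0.3795, -0.289, 0.1701]
tcp_rot: [-3.141, 0.0, 0.131]
contact_force: [-0.1, 0.0, -1.0]
grip_width: 0.0938
```

```bash
python3 go.py 377.2 -293.8 127 7.5
```

```text
t 28.23 tcp [ 379.5 -289.   170.1] rot [-3.1  0.   0.1] F [-0.1  0.  -1. ] w 93.8 q [-0.8  0.2  1.9  0.   1.   0.6]
now-frame [-2.9  4.5 43.1] turn 0.0005 after-turn frame [-2.9  4.5 43.1]
```

Request:
send_rows(
  increments=[
    [-2.9,4.5,0,0],
    [0,0,10,0],
    [0,0,15,0],
    [0,0,12,0],
    [0,0,5,0],
    [0,0,0,0],
    [0,0,0,0],
  ],
)

```text
time: 28.82
tcp_pos: [0.3773, -0.2945, 0.1287]
tcp_rot: [3.141, -0.0, 0.131]
contact_force: [0.4, -0.5, -0.2]
grip_width: 0.0943
```

Request:
send_rows(
  increments=[
    [0,0,0,0],
    [0,0,0,0],
    [0,0,0,0],
    [0,0,0,0],
    [0,0,0,0],
    [0,0,0,0],
    [0,0,0,0],
    [0,0,0,0],
  ],
  hand=0,
)

```text
time: 29.48
tcp_pos: [0.3774, -0.2947, 0.1287]
tcp_rot: [3.14, -0.001, 0.131]
contact_force: [0.3, -1.5, 3.3]
grip_width: 0.0639
```

```bash
python3 go.py 377.2 -293.8 127 7.5
```

```text
t 29.48 tcp [ 377.4 -294.7  128.7] rot [ 3.1 -0.   0.1] F [ 0.3 -1.5  3.3] w 63.9 q [-0.8  0.3  2.  -0.   0.9  0.6]
now-frame [-0.1 -0.9  1.7] turn 0.0001 after-turn frame [-0.1 -0.9  1.7]
```

Request:
send_rows(
  increments=[
    [0,0,0,0],
    [0,0,-8,0],
    [0,0,-20,0],
    [0,0,-30,0],
    [0,0,-35,0],
    [0,0,-25,0],
    [0,0,-12,0],
    [0,0,0,0],
  ],
)

```text
time: 30.15
tcp_pos: [0.3778, -0.2945, 0.2611]
tcp_rot: [3.138, -0.003, 0.131]
contact_force: [0.4, -1.0, -2.0]
grip_width: 0.0637
```

Request:
send_rows(
  increments=[
    [0,0,0,-0.06],
    [0,0,0,-0.11],
    [0,0,0,-0.12],
    [0,0,0,-0.12],
    [0,0,0,-0.12],
    [0,0,0,-0.12],
    [0,0,0,-0.12],
    [0,0,0,-0.12],
  ],
)

```text
time: 30.82
tcp_pos: [0.3762, -0.2929, 0.2563]
tcp_rot: [-3.137, -0.002, 1.027]
contact_force: [-0.5, -0.8, -1.5]
grip_width: 0.0635
```

Request:
send_rows(
  increments=[
    [0,0,0,-0.12],
    [0,0,0,-0.12],
    [0,0,0,-0.12],
    [0,0,0,-0.12],
    [0,0,0,-0.12],
    [0,0,0,-0.12],
    [0,0,0,-0.12],
    [0,0,0,-0.12],
  ],
)

```text
time: 31.48
tcp_pos: [0.3762, -0.2929, 0.2563]
tcp_rot: [-3.14, -0.005, 1.987]
contact_force: [-0.2, 0.2, -2.1]
grip_width: 0.0638
```

Request:
send_rows(
  increments=[
    [0,0,0,-0.12],
    [0,0,0,-0.12],
    [0,0,0,-0.12],
    [0,0,0,-0.12],
    [0,0,0,-0.12],
    [0,0,0,-0.12],
    [0,0,0,-0.12],
    [0,0,0,-0.1],
  ],
)

```text
time: 32.15
tcp_pos: [0.3762, -0.2929, 0.2563]
tcp_rot: [3.138, -0.004, 2.926]
contact_force: [0.9, 0.2, -2.1]
grip_width: 0.0639
```

```bash
python3 go.py 652.2 141.9 200 173
```

```text
t 32.15 tcp [ 376.2 -292.9  256.3] rot [ 3.1 -0.   2.9] F [ 0.9  0.2 -2.1] w 63.9 q [-0.8  0.2  1.8  0.   1.2 -2.2]
now-frame [-177.   483.6   57.2] turn -0.0931 after-turn frame [-221.2  465.    57. ]
```

Run:
```python
from meas import *
for f in("top0","top1","top7"):
    c=load(f+".npz");W=cloud(c);print(rect(boxpts(c,W,(200,110,235,162),.048,.062)))
    if f!="top7":print(rect(boxpts(c,W,(328,188,362,240),.048,.062)))
```

```text
((652.5, 141.9), (64.2, 131.8), 82.9)
((377.1, -293.5), (129.6, 65.1), 7.9)
((652.1, 141.9), (64.0, 130.3), 83.0)
((377.2, -293.8), (129.6, 64.3), 7.5)
((652.1, 142.0), (63.9, 130.5), 82.8)
```

Request:
send_rows(
  increments=[
    [0,0,0,-0.06],
    [0,0,0,-0.033],
    [-8,17,0,0],
    [-15,32,0,0],
    [-16,34,0,0],
    [-16,34,0,0],
    [-16,34,0,0],
    [-16,34,0,0],
  ],
)

```text
time: 32.82
tcp_pos: [0.4863, -0.1195, 0.2565]
tcp_rot: [3.14, -0.004, 3.013]
contact_force: [0.2, -0.1, -2.6]
grip_width: 0.0634
```

Request:
send_rows(
  increments=[
    [-16,34,0,0],
    [-16,34,0,0],
    [-16,34,0,0],
    [-16,34,0,0],
    [-16,34,0,0],
    [-16,34,0,0],
    [-16,33,5,0],
    [-12,25,5,0],
  ],
)

```text
time: 33.48
tcp_pos: [0.6435, 0.1253, 0.246]
tcp_rot: [3.141, -0.003, 3.015]
contact_force: [0.9, 0.4, -2.7]
grip_width: 0.0639
```

Request:
send_rows(
  increments=[
    [-7,15,5,0],
    [-3,6,0,0],
    [0,0,0,0],
    [0,0,0,0],
  ],
)

```text
time: 33.82
tcp_pos: [0.655, 0.1409, 0.2425]
tcp_rot: [-3.14, -0.002, 3.014]
contact_force: [0.2, -0.8, -1.4]
grip_width: 0.0639
```

```bash
python3 go.py 652.2 141.9 200 173
```

```text
t 33.82 tcp [655.  140.9 242.5] rot [-3.1 -0.   3. ] F [ 0.2 -0.8 -1.4] w 63.9 q [ 0.1  0.5  1.4 -0.   1.3 -1.3]
now-frame [ 2.8  0.7 42.5] turn -0.0058 after-turn frame [ 2.8  0.8 42.5]
```

Request:
send_rows(
  increments=[
    [1.5,0.4,10,-0.005],
    [1,0.3,15,0],
    [0,0,15,0],
    [0,0,8,0],
    [0,0,0,0],
    [0,0,0,0],
    [0,0,0,0],
  ],
)

```text
time: 34.4
tcp_pos: [0.6539, 0.1424, 0.1962]
tcp_rot: [3.141, 0.001, 3.018]
contact_force: [0.8, -0.0, -2.1]
grip_width: 0.064
```

```bash
python3 go.py 652.2 141.9 175.7 173
python3 - <<'E'
from meas import *
c=avg("side",3)
u,v=map(int,proj(c,[.652,.142,.08]))
cv2.imwrite("pics/side8.png",cv2.resize(c["img"][v-50:v+40,u-60:u+60],None,fx=6,fy=6,interpolation=cv2.INTER_CUBIC))
E
```

```text
t 34.4 tcp [653.9 142.4 196.2] rot [3.1 0.  3. ] F [ 0.8 -0.  -2.1] w 64.0 q [ 0.1  0.5  1.4 -0.   1.2 -1.3]
now-frame [ 1.7 -0.7 20.5] turn -0.0013 after-turn frame [ 1.7 -0.7 20.5]h.py:17: RuntimeWarning: All-NaN slice encountered
  c["z_map"]=np.nan_to_num(np.nanmedian(z,0)); c["img"]=np.mean([k["img"] for k in cs],0).astype(np.uint8)
```

View pics/side8.png

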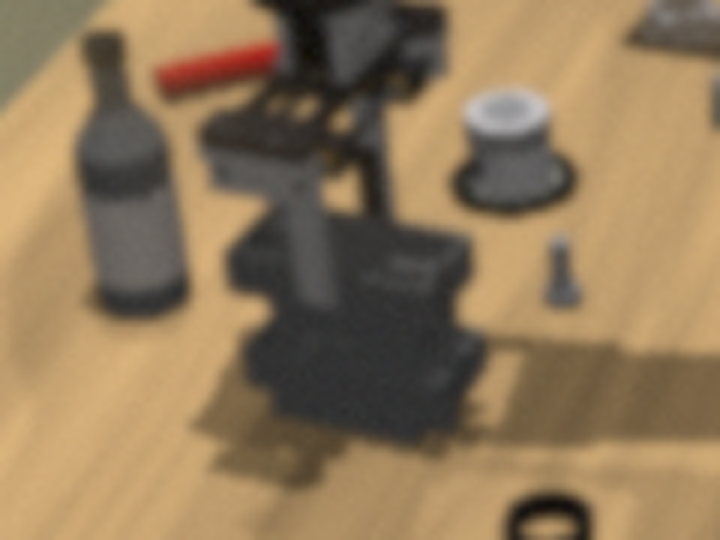

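The bin is square and level over the loaded bin (upper (350,260), lower (365,370)). Lowering gently.

Request:
send_rows(
  increments=[
    [1.6,-0.6,2,0],
    [0,0,4,0],
    [0,0,4,0],
    [0,0,4,0],
    [0,0,3,0],
    [0,0,1,0],
    [0,0,0,0],
    [0,0,0,0],
  ],
)

```text
time: 35.22
tcp_pos: [0.6519, 0.1425, 0.1771]
tcp_rot: [3.142, -0.0, 3.019]
contact_force: [0.3, 0.0, -1.6]
grip_width: 0.0638
```

```bash
python3 go.py 652.2 141.9 175.7 173
```

```text
t 35.22 tcp [651.9 142.5 177.1] rot [ 3.1 -0.   3. ] F [ 0.3  0.  -1.6] w 63.8 q [ 0.1  0.5  1.5  0.   1.2 -1.3]
now-frame [-0.3 -0.6  1.4] turn -0.0006 after-turn frame [-0.3 -0.6  1.4]
```

Request:
send_rows(
  increments=[
    [0,-0.5,1,0],
    [0,0,0.5,0],
    [0,0,0,0],
    [0,0,0,0],
  ],
)

```text
time: 35.55
tcp_pos: [0.6519, 0.142, 0.1759]
tcp_rot: [3.141, 0.0, 3.019]
contact_force: [0.1, -0.4, -1.8]
grip_width: 0.0634
```

Request:
send_rows(
  increments=[
    [0,0,0.7,0],
    [0,0,0,0],
    [0,0,0,0],
  ],
)

```text
time: 35.8
tcp_pos: [0.6519, 0.142, 0.1757]
tcp_rot: [3.141, 0.001, 3.019]
contact_force: [-0.3, -0.4, 0.9]
grip_width: 0.0638
```

```bash
python3 go.py 652.2 141.9 175.7 173
```

```text
t 35.8 tcp [651.9 142.  175.7] rot [3.1 0.  3. ] F [-0.3 -0.4  0.9] w 63.8 q [ 0.1  0.5  1.5  0.   1.2 -1.3]
now-frame [-0.3 -0.1 -0. ] turn -0.0006 after-turn frame [-0.3 -0.1 -0. ]
```

Contact at exactly the expected height (feet on the ledges). Release, lift and move clear for the final look.

Request:
send_rows(
  increments=[
    [0,0,0,0],
    [0,0,0,0],
    [0,0,0,0],
    [0,0,0,0],
    [0,0,0,0],
    [0,0,0,0],
  ],
  hand=1,
)

```text
time: 36.3
tcp_pos: [0.6519, 0.142, 0.1751]
tcp_rot: [3.141, 0.0, 3.019]
contact_force: [0.0, 0.6, 0.1]
grip_width: 0.0936
```

Request:
send_rows(
  increments=[
    [0,0,-10,0],
    [0,0,-25,0],
    [0,0,-35,0],
    [0,0,-35,0],
    [0,0,-20,0],
    [15,0,0,0],
    [30,0,0,0],
    [35,0,0,0],
  ],
)

```text
time: 36.97
tcp_pos: [0.573, 0.1516, 0.301]
tcp_rot: [3.141, 0.003, 3.018]
contact_force: [-0.0, -0.5, -0.3]
grip_width: 0.0941
```

Request:
send_rows(
  increments=[
    [38,8,0,0],
    [38,8,0,0],
    [38,8,0,0],
    [38,8,0,0],
    [38,8,0,0],
    [20,4,0,0],
    [0,0,0,0],
    [0,0,0,0],
  ],
)

```text
time: 37.63
tcp_pos: [0.369, 0.2215, 0.3012]
tcp_rot: [3.141, 0.003, 3.021]
contact_force: [0.9, 0.4, -0.7]
grip_width: 0.0942
```

```bash
python3 go.py
python3 - <<'E'
from meas import *
c=avg("top",6);np.savez("top9.npz",**c);W=cloud(c)
cv2.imwrite("pics/top9.png",cv2.resize(c["img"][95:250,100:420],None,fx=2.5,fy=2.5))
P=boxpts(c,W,(195,105,240,165),.095,.112);print("upper",rect(P),P[:,2].mean(),len(P))
P=boxpts(c,W,(195,105,240,165),.035,.062);print("lower",rect(P),len(P))
P=boxpts(c,W,(275,110,325,165),.05,.07);print("piston",P.mean(0),cv2.minEnclosingCircle((P[:,:2]*1000).astype(np.float32)))
s=avg("side",4);np.savez("side9.npz",**s)
cv2.imwrite("pics/side9.png",cv2.resize(s["img"][120:300,150:350],None,fx=3.3,fy=3.3,interpolation=cv2.INTER_CUBIC)[:600])
E
```

```text
t 37.63 tcp [369.  221.5 301.2] rot [3.1 0.  3. ] F [ 0.9  0.4 -0.7] w 94.2 q [ 0.4  0.1  1.8 -0.   1.3 -1.1]
upper ((651.5, 143.8), (64.1, 130.6), 83.0) 0.10094590081598029 207
lower ((651.9, 141.3), (63.3, 130.0), 82.4) 338
piston [ 0.65044577 -0.13306879  0.05847399] ((650.9970092773438, -133.3121795654297), 28.839218139648438)h.py:17: RuntimeWarning: All-NaN slice encountered
  c["z_map"]=np.nan_to_num(np.nanmedian(z,0)); c["img"]=np.mean([k["img"] for k in cs],0).astype(np.uint8)
```

View pics/top9.png

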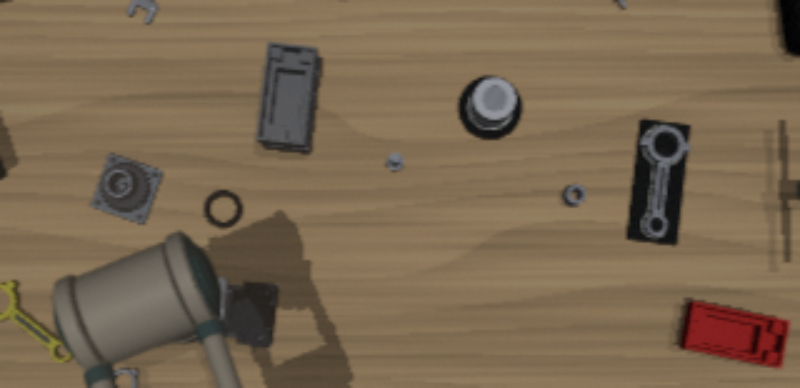

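View pics/side9.png

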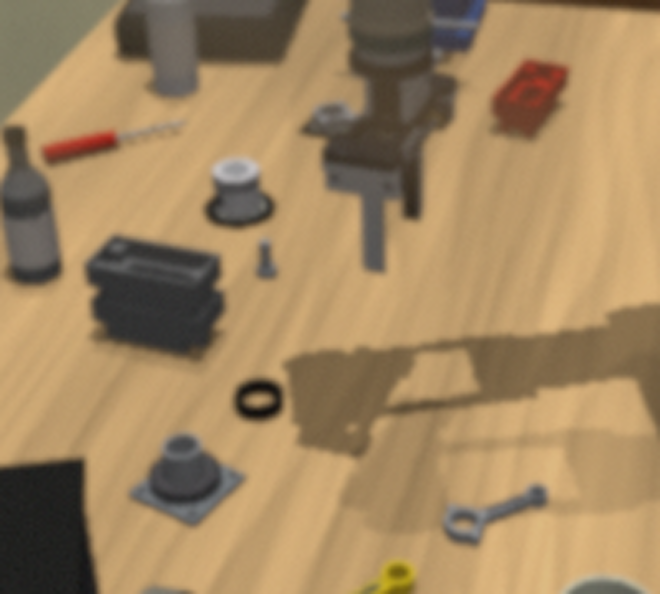

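The stack's upper rim is at 101 mm (expected 102) and both bins are parallel, offset about 2 mm. I'll move the arm aside for a second look at the rod from the side.

Request:
send_rows(
  increments=[
    [0,18,-10,0],
    [0,32,-15,0],
    [0,36,-15,0],
    [0,36,-15,0],
    [0,36,-10,0],
    [0,20,0,0],
    [0,0,0,0],
  ],
)

```text
time: 38.72
tcp_pos: [0.392, 0.4018, 0.3649]
tcp_rot: [3.139, 0.001, 3.022]
contact_force: [0.5, -0.7, 0.7]
grip_width: 0.0939
```

Run:
```python
from meas import *
s=avg("side",8);np.savez("side10.npz",**s)
u,v=map(int,proj(s,[.543,-.366,.01]))
im=cv2.resize(s["img"][v-25:v+25,u-35:u+35],None,fx=10,fy=10,interpolation=cv2.INTER_CUBIC)
def ov(o,a,h,col):
    d=np.array([np.cos(a),np.sin(a)])
    for e,r in((51,26),(-60,15)):
        for th in np.arange(0,6.28,.25):
            X=np.r_[o+d*e+r*np.array([np.cos(th),np.sin(th)]),h]/1000
            p=proj(s,X);cv2.circle(im,(int((p[0]-u+35+.5)*10),int((p[1]-v+25+.5)*10)),1,col,-1)
o=np.array([543.4,-366.2]);a=np.radians(-7.98)
im0=im.copy()
ov(o,a,26,(0,0,255))
cv2.imwrite("pics/side10.png",np.hstack([im0[:,:400],im[:,:400]]) if 0 else im)
cv2.imwrite("pics/side10r.png",im0)
t=load("top9.npz");im=cv2.resize(t["img"][135:200,338:390],None,fx=9,fy=9,interpolation=cv2.INTER_CUBIC)
s=t;u,v=338+35,135+25
def ov2():
    d=np.array([np.cos(a),np.sin(a)])
    for e,r in((51,26),(-60,15)):
        for th in np.arange(0,6.28,.25):
            p=proj(t,np.r_[o+d*e+r*np.array([np.cos(th),np.sin(th)]),26]/1000)
            cv2.circle(im,(int((p[0]-338+.5)*9),int((p[1]-135+.5)*9)),1,(0,0,255),-1)
ov2();cv2.imwrite("pics/top10.png",im)
```

```text
h.py:17: RuntimeWarning: All-NaN slice encountered
  c["z_map"]=np.nan_to_num(np.nanmedian(z,0)); c["img"]=np.mean([k["img"] for k in cs],0).astype(np.uint8)
```

View pics/side10.png

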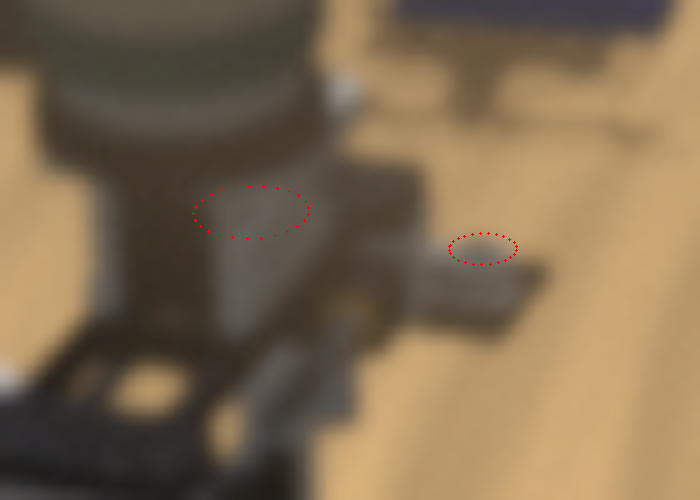

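View pics/top10.png

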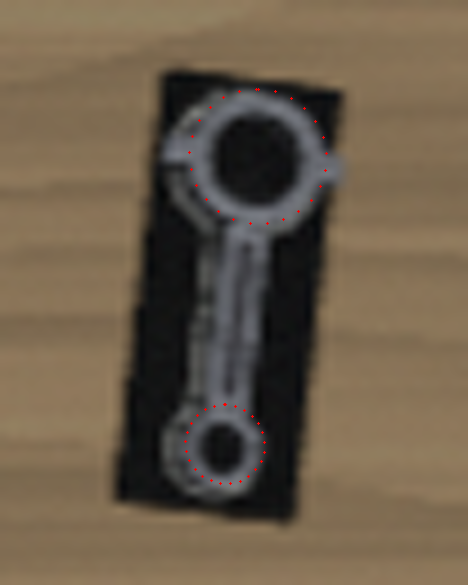

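The overlay on the top view puts the big-eye hole (258,158) and small-eye hole (223,447) within about 1 mm of the ideal circles. All done, so I'm handing it in.

```bash
python3 -c "
from plant import manip
print(manip.finish_job())"
```

```text
the job is handed in; nothing more can be done
None
```

I did the four jobs in the order asked and handed in at about 39 s of the 112 s allowed, with the gripper open, raised and touching nothing.

| Part | Last check (top camera) |
|---|---|
| Piston | Upright on the pad, about 1 mm from the ring's centre, crown at 58 mm as expected. |
| Connecting rod | Flat on its outline with the big eye on the big circle. Laying the outline's circles over the picture put both eye holes within about 1 mm. |
| Timing gear | Flat over the post, hub up; hub top at 53 mm against 54 mm expected, about 1–2 mm from the plate's centre. |
| Empty bin | Turned end for end on the loaded bin, with its rim at 101 mm (expected 102 mm). That means its feet stand on the ledges. It is parallel within about 1° and roughly 2 mm off centre, inside the 5 mm play. |

- **Disagreement:** an earlier depth estimate of the rod gave 1–3 mm of sideways offset. I put that down to side faces being counted, and relied on the overlay.
- **Failed check:** I could not confirm the rod from the side view, because the arm was in the way.

The yellow and small rods and the red bin were left alone.

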